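# Stow the sample bottles in the vented locker

## Task

Put the amber sample bottles standing on the bench away in the locker: pull its door until the safety catch stops it, press the hidden catch arm down through the gap while pulling the door on, and with the door wide open stand every bottle upright in the door rack, one to a compartment, then shut the door fully. Turn the vent valve on the roof to half open, its handle at 45 degrees between across the pipe (shut) and along the pipe (open). Leave the other things on the bench where they are.

Things in the scene. Friction and masses are not known exactly. Their poses are not given: they have to be found in the camera images.
- locker: white bench-top sample locker, 220 deep (its x) x 320 wide (its y) x 215 mm high, fixed; origin at the centre of its underside; its x axis points from front to back, so its door faces the robot. The roof covers the inside; the roof board is 12 mm thick, its front edge flush with the carcass front at x = -110 mm.
- door (a joint): opening angle of the locker's door, rad: 0 shut, 1.7 fully open. The hinge is upright at the right end (seen from the robot); the free (left) edge swings out towards the robot and to the right. Moves easily and stays where it is left. A catch stops it at about 0.16 until released.
- door_hinge (a point): on the hinge line, in the door's outer face, 195 mm above the table; locker frame (-127, -155, 195) mm. Axes turn with the door: y runs along the door from hinge to free edge (door 310 mm wide, 15 mm thick, z 8 to 213 mm above the table), x points inwards, from the outer face (x=0) to the inside.
- door_handle (a point): middle of the door's pull bar: a level round bar 10 mm thick and 80 mm long, parallel to the door, 35 mm in front of its outer face, 190 mm from the hinge line, 195 mm above the table (18 mm below the door's top edge); same axes as door_hinge.
- catch_pad (a point): the hidden safety catch: a white plastic arm 20 mm wide sticking straight inwards from the door's inside (door x 15 to 93 mm), 275 mm from the hinge line. This point is on its flat top, 21 mm in from the door's inner face, 31 mm below the door's top edge at rest. With the door ajar at the catch, a gap of about 45 mm between door and roof lies open above it.
- catch (a joint): how far the catch arm is pressed down, m: 0 at rest, 0.016 end stop; sprung, 2 N at rest, about 7 N at 14 mm. A tooth at its end (door x 70 mm) hooks behind a bar under the roof; pressed 11 mm or more it passes under while the door is pulled on, and is free past 0.3 rad. The tooth's back is sloped: pushing the door shut makes it snap past by itself (some 10 N at the handle).
- rack (a point): centre of the floor of the white bottle rack on the door's inside, 85 mm above the table; axes as door_hinge; 68 mm inwards of the outer face, 140 mm from the hinge line. Three compartments in a row along the door, 72 mm apart, each about 67 mm (along) x 70 mm (across) inside, walls 4 mm thick, rising 66 mm above the rack floor. Clear of the roof from above at a door angle of 1.2 rad or more.
- valve_grip (a point): centre of the vent valve's handle on the locker's roof: a dark flat bar 74 mm long (its x axis), 14 mm wide, 24 mm tall, centred on its upright turning axis, 282 mm above the table. The vent pipe through the valve runs along the locker's y.
- valve (a joint): handle angle, rad: 0 shut (handle square across the pipe), 1.571 fully open (handle in line with the pipe); grows clockwise from above; stiff (0.12 N m), stays where it is left.
- cell0 (a point): centre of the floor of the rack compartment nearest the hinge, 85 mm above the table when the locker stands; axes as door_hinge
- cell1 (a point): centre of the floor of the rack compartment middle, 85 mm above the table when the locker stands; axes as door_hinge
- cell2 (a point): centre of the floor of the rack compartment nearest the free edge, 85 mm above the table when the locker stands; axes as door_hinge
- b1_mid (a point): a sample bottle, upright: heavy-based, amber glass 54 mm in diameter up to 72 mm, blue screw cap 40 mm in diameter from 78 to 110 mm, total height 110 mm, 0.11 to 0.22 kg. This point is on its axis, half-way up (55 mm). None when absent.
- b2_mid (a point): a sample bottle, upright: heavy-based, amber glass 54 mm in diameter up to 72 mm, blue screw cap 40 mm in diameter from 78 to 110 mm, total height 110 mm, 0.11 to 0.22 kg. This point is on its axis, half-way up (55 mm). None when absent.
- b3_mid (a point): a sample bottle, upright: heavy-based, amber glass 54 mm in diameter up to 72 mm, blue screw cap 40 mm in diameter from 78 to 110 mm, total height 110 mm, 0.11 to 0.22 kg. This point is on its axis, half-way up (55 mm). None when absent.
- b4_mid (a point): a sample bottle, upright: heavy-based, amber glass 54 mm in diameter up to 72 mm, blue screw cap 40 mm in diameter from 78 to 110 mm, total height 110 mm, 0.11 to 0.22 kg. This point is on its axis, half-way up (55 mm). None when absent.
- bulb1: bystander: terracotta-brown rubber suction bulb, 54 mm wide, 75 mm tall, standing among the bottles; origin at its underside on its axis
- bulb2: bystander: a second such bulb, behind the bottles; origin at its underside on its axis
- beaker: bystander: glass beaker 68 mm wide, 85 mm tall, right of the locker; origin at its underside on its axis
- jar: bystander: jar with white lid, 60 mm wide, 70 mm tall, right; origin at its underside on its axis
- meter: bystander: grey hand meter 160 x 85 x 35 mm, lying right; origin at its underside
- driver: bystander: screwdriver lying at the left; origin at its underside

How it is judged:
On the way, in this order (a step that is already met when the one before it is completed fails the run):
1. the catch arm is pressed through the gap while the door is ajar at the catch (value of joint catch above 0.009 m and value of joint door between 0.1 and 0.3 rad).
2. the door has been opened wide (beyond 57 degrees) (value of joint door above 1 rad), for 0.2 s.
3. every bottle stands in the rack with the door open (value of joint door above 0.5 rad and x of b1_mid in the frame of rack between -0.035 and 0.035 m and y of b1_mid in the frame of rack between -0.105 and 0.105 m and z of b1_mid in the frame of rack between 0.048 and 0.064 m and angle between each of b1_mid, b2_mid, b3_mid, b4_mid's own z axis and vertical below 0.15 rad and x of b2_mid in the frame of rack between -0.035 and 0.035 m and y of b2_mid in the frame of rack between -0.105 and 0.105 m and z of b2_mid in the frame of rack between 0.048 and 0.064 m and x of b3_mid in the frame of rack between -0.035 and 0.035 m and y of b3_mid in the frame of rack between -0.105 and 0.105 m and z of b3_mid in the frame of rack between 0.048 and 0.064 m and x of b4_mid in the frame of rack between -0.035 and 0.035 m and y of b4_mid in the frame of rack between -0.105 and 0.105 m and z of b4_mid in the frame of rack between 0.048 and 0.064 m), for 0.2 s.
At the end, for the whole second after the job is handed in: The door is shut (within 0.035 rad), the vent valve stands at 45 degrees within 8, and every bottle present stands upright on the floor of a compartment of the door rack (value of joint door below 0.035 rad and value of joint valve between 0.645 and 0.925 rad and x of b1_mid in the frame of rack between -0.035 and 0.035 m and y of b1_mid in the frame of rack between -0.105 and 0.105 m and z of b1_mid in the frame of rack between 0.048 and 0.064 m and angle between each of b1_mid, b2_mid, b3_mid, b4_mid's own z axis and vertical below 0.15 rad and x of b2_mid in the frame of rack between -0.035 and 0.035 m and y of b2_mid in the frame of rack between -0.105 and 0.105 m and z of b2_mid in the frame of rack between 0.048 and 0.064 m and x of b3_mid in the frame of rack between -0.035 and 0.035 m and y of b3_mid in the frame of rack between -0.105 and 0.105 m and z of b3_mid in the frame of rack between 0.048 and 0.064 m and x of b4_mid in the frame of rack between -0.035 and 0.035 m and y of b4_mid in the frame of rack between -0.105 and 0.105 m and z of b4_mid in the frame of rack between 0.048 and 0.064 m); the robot touches nothing.
It fails at once if a bystander is pushed more than 60 mm away (distance of any of bulb1, bulb2, beaker, jar, meter, driver from where it was at the start of the episode above 0.06 m).
It fails at once if a bulb, the beaker or the jar is knocked over (angle between any of bulb1, bulb2, beaker, jar's own z axis and vertical above 0.7 rad).
Of b1, b2, b3, b4 only 2 to 3 are there at a start; the rules pass over those that are not, and their reading is None.
At some moment in a run one of b1, b2, b3, b4 may be knocked a few centimetres aside while the robot is not near it.
It also fails if it takes over 200 s, if anything falls off the work surface, if the arm or the gripper's body presses on something with over 40 N, if the wrist force passes 120 N, or if a joint passes its speed limit or range.

## Robot

A 6-joint arm with a two-finger parallel gripper is mounted at the origin on the work surface. World frame = base frame: x ahead of the robot, y to its left, z up, the work surface at z = 0. Lengths are in m, angles in rad, forces in N, time in s.
With the tool pointing down it reaches from about 0.325 to 0.9 m from the base axis. Payload 6.1 kg.
Tool frame: the origin (TCP) lies on the centre line of the jaws, within the pads' length; the fingertips stand 22 mm ahead of it and the grasp point (between the pads) lies 3 mm ahead of it; z points along the fingers, x is the direction in which the jaws open and shut, and the axes are right-handed (so a half turn about z gives the same grasp; the last joint's range is limited). The gripper opens to 87 mm and grips with 3 to 60 N. Pads are 19 mm wide; open, the fingers measure 117 mm over their backs; the gripper's body (75 mm by 190 mm) begins 51 mm behind the grasp point.
Start: joints at [-1.404, 0.22, 1.526, -0, 1.395, -0.126], TCP at [0.18, -0.598, 0.245] pointing down, gripper open.
Joint ranges: [-2.98, 2.98], [-0.91, 2.08], [0.09, 2.57], [-1.24, 4.39], [0.2, 2.65], [-2.68, 2.68]. Speed limits (rad/s): [2.57, 2.57, 3.01, 3.14, 3.14, 3.14].

## Interface

Orientations are given as a rotation vector (axis times angle).
In Python, from bench import readout, vision, finish_job gives the robot as it stands.
- The arm moves only by the tool apply_moves, never from a script. Its argument "commands" is text: rows parted by semicolons, each of 5 numbers parted by spaces: the closure in counts, from 0 (fully open) to 255 (shut), then the shift along the tool's x, y, z each as a share of 150 mm, from -1 to 1, then the turn about the tool's z as a share of 0.5 rad, from -1 to 1. A call has 1 to 5 rows; each row shifts and turns the pose as measured when the row begins, along the tool's axes as they then stand; what a row does not reach is not made up. A row lasts 1/12 s, in which the tool goes at most 41.7 mm and 7.16 degrees, less where a joint would pass 70% of its speed; a pose out of reach is approached as far as the arm can. A call with a number of a shift or a turn outside -1 to 1 is refused whole. A call with a gripper value outside its range is refused whole. The fingers move at their own pace and stop on an object; "force" is the grip in N (left out, the last holds). Time passes only in rows, so rows that do not move let the fingers close. It gives the time, the measured TCP pose, the force and the opening at its end, in the units of the state.
- readout.get_state(): the state, without advancing time (a new reading comes with each control period).
- vision.read_camera(name): name is "scene" or "top"; returns a dict with "pixels" (420x560x3 uint8, red, green, blue), "vfov" (degrees; the focal length in pixels is half the picture's height over the tangent of half this angle, whatever the lens; pixels are square), "cx", "cy" (the principal point, pixels), "rvec" (rotation vector, rad) and "tvec" (3), from world to camera coordinates, as OpenCV has them. Camera axes: x right, y down, z forward; pixel columns grow to the right and rows downward; lengths in m; the calibration is good to about 2 mm. A picture is of the moment at which its call begins. There is no depth.
- finish_job(): hands the job in, once; it reports no verdict.
Trained networks look in a picture, given as the dict that the camera call returned (one of the last four; its "shot" number tells which), for a name from the list of things; names that differ only in an ending like _2 or _b are one class to them, and where a whole thing is asked for, a point or a joint stands for the part that bears it (a point fixed in the world has none). Each returns a list of dicts, best first, with "confidence" (0 to 1); they miss things now and then, are a little off and sometimes report something else, mostly with a low value. They report only what shows in the picture. A call takes as long as a camera call.
- vision.recognise(picture, target): "at" ([x, y, z] in m, in world coordinates, good to about 4 mm: the middle of the surface that is visible of it).
- vision.regions_of(picture, target): "mask" (420x560 bool, what is visible of it).
The state is a dict: "t": time; "qpos": joint angles; "joint_vel": joint speeds; "effort": joint torques, N m; "position": TCP position; "orientation": TCP orientation; "force": force on the tool from outside, world axes, zero at the start; "torque": the same for the moment, N m; "width": finger opening in m.
Only numpy, scipy, OpenCV 4.12 (cv2) and the standard library are available. Lean on these libraries where they do the work, as an engineer would, in place of code of your own. Each camera call takes 0.05 s, during which the arm holds its last target.

## Working session

There is one attempt and no reset: what is moved stays moved. The work goes in short steps, Python scripts to look and compute and a tool call to move; the robot and the scene stay as the last step left them, time stands still between calls to the robot, and variables do not carry over. Pictures are saved under pics/ and viewed, and the job is handed in when it is done.

Besides the shell and the picture viewer there is one more tool, called after "Call:" as name(argument=value, ...) on one line, values as JSON. apply_moves: Moves the arm, as the interface text tells. Its arguments: {"type":"object","properties":{"commands":{"type":"string"},"force":{"type":"number"}},"required":["commands"]}

```bash
mkdir -p pics; ls
python3 - <<'E'
from bench import readout, vision
import cv2
print(readout.get_state())
for n in("scene","top"):
    p=vision.read_camera(n)
    cv2.imwrite(f"pics/{n}0.png",p["pixels"][:,:,::-1])
    print(n,{k:v for k,v in p.items() if k!="pixels"})
    for t in ["locker","door_handle","catch_pad","rack","valve_grip","b1_mid","bulb1","beaker","jar","meter","driver"]:
        print(t,[(round(r["confidence"],2),[round(float(x),3) for x in r["at"]]) for r in vision.recognise(p,t)])
E
```

```text
pics
{'t': 0.0, 'qpos': array([-1.40409733e+00,  2.21184278e-01,  1.52761136e+00, -1.98680947e-05,
        1.39472025e+00, -1.26095468e-01]), 'joint_vel': array([-6.20542162e-04, -8.73331394e-04,  3.87214036e-04,  4.51259831e-04,
       -1.18884653e-03, -4.79263112e-05]), 'effort': array([ 2.02464063e-03, -4.94607997e+01, -3.87374496e+01,  6.98969141e-02,
        5.70662355e-02, -1.62787924e-04]), 'position': array([ 0.18028845, -0.59782274,  0.24346302]), 'orientation': array([-2.52067604e+00,  1.87283548e+00,  2.19945719e-03]), 'force': array([ 0.63208133, -0.15674252, -0.51225491]), 'torque': array([ 0.05753711, -0.02197804, -0.01510757]), 'width': 0.08710034529835961}
scene {'vfov': 42.118017175421606, 'cx': 281.88108167609204, 'cy': 211.27112384376872, 'rvec': array([ 1.04136181,  2.65639103, -0.72043907]), 'tvec': array([ 0.44344532, -0.21219385,  1.97601825]), 'shot': 1}
locker [(0.87, [0.759, -0.025, 0.215]), (0.66, [0.391, -0.513, 0.037])]
door_handle [(0.72, [0.626, -0.011, 0.209])]
catch_pad [(0.67, [0.626, -0.008, 0.215])]
rack [(0.76, [0.626, -0.007, 0.217])]
valve_grip 
[... 363 characters left out ...]
v': 45.02824012540867, 'cx': 279.04158932848526, 'cy': 220.57282397397432, 'rvec': array([ 2.15100686, -2.05558519,  0.23296977]), 'tvec': array([-0.06786724,  0.57100755,  1.5179463 ]), 'shot': 2}
locker [(0.85, [0.707, -0.06, 0.215])]
door_handle [(0.83, [0.618, -0.058, 0.169])]
catch_pad []
rack [(0.64, [0.616, -0.052, 0.169])]
valve_grip [(0.44, [0.659, -0.149, 0.296])]
b1_mid [(0.57, [0.53, -0.422, 0.075]), (0.31, [0.709, -0.063, 0.217])]
bulb1 [(0.7, [0.535, 0.253, 0.038]), (0.57, [0.7, 0.253, 0.038])]
beaker [(0.64, [0.457, -0.415, 0.046]), (0.25, [0.619, -0.051, 0.174])]
jar [(0.71, [0.531, -0.418, 0.072])]
meter [(0.84, [0.386, -0.514, 0.034])]
driver [(0.68, [0.314, 0.406, 0.024])]
```

View pics/scene0.png

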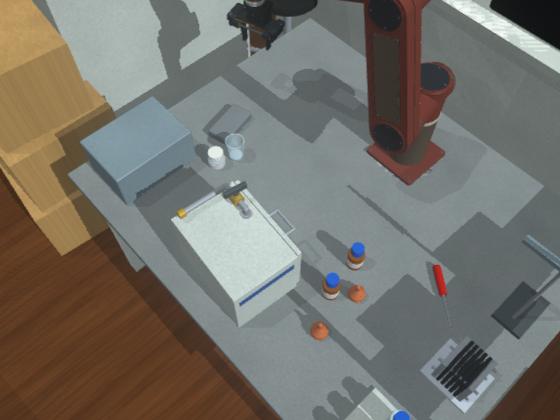

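View pics/top0.png

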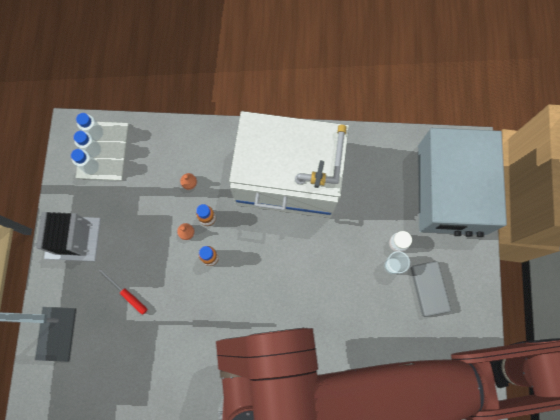

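```bash
cat > h.py <<'E'
import numpy as np, cv2
from bench import readout, vision
def cam(p):
    f=210/np.tan(np.radians(p["vfov"])/2)
    K=np.array([[f,0,p["cx"]],[0,f,p["cy"]],[0,0,1]]); R,_=cv2.Rodrigues(np.array(p["rvec"])); return K,R,np.array(p["tvec"])
def proj(p,X):
    K,R,t=cam(p); X=np.atleast_2d(X); c=(R@X.T).T+t; u=(K@c.T).T; return u[:,:2]/u[:,2:]
def onz(p,uv,z):
    K,R,t=cam(p); d=R.T@np.linalg.inv(K)@np.array([uv[0],uv[1],1.]); C=-R.T@t; return C+d*(z-C[2])/d[2]
def tri(ps,uvs):
    P=[(lambda k:k[0]@np.c_[k[1],k[2]])(cam(p)) for p in ps]
    X=cv2.triangulatePoints(P[0],P[1],np.array(uvs[0],float).reshape(2,1),np.array(uvs[1],float).reshape(2,1)); return (X[:3]/X[3]).ravel()
def crop(p,name,x0,y0,w,h,s,pts=None):
    im=p["pixels"][:,:,::-1][y0:y0+h,x0:x0+w]; im=cv2.resize(im,None,fx=s,fy=s,interpolation=cv2.INTER_CUBIC)
    if pts is not None:
        for a in pts: cv2.circle(im,(int(round((a[0]-x0+.5)*s)),int(round((a[1]-y0+.5)*s))),2,(0,255,0),-1)
    cv2.imwrite("pics/"+name,im)
def st():
    s=readout.get_state(); R,_=cv2.Rodrigues(np.array(s["orientation"])); return s,R
def goto(X,yaw=None):
    """print tool-frame shift (shares) to world X, and turn to world yaw of tool x"""
    s,R=st(); d=R.T@(np.array(X)-s["position"]); print("t",round(s["t"],2),"pos",np.round(s["position"],4),"toolx yaw",round(float(np.arctan2(R[1,0],R[0,0])),3),"F",np.round(s["force"],1),"w",round(s["width"],4),"q",np.round(s["qpos"],2))
    print(" mm",np.round(d*1000,1),"shares",np.round(d/.15,3), "rows@0.27:",np.linalg.norm(d)/.0417)
    return d
E
python3 - <<'E'
from h import *
a=vision.read_camera("scene");b=vision.read_camera("top")
import pickle; pickle.dump((a,b),open("p0.pkl","wb"))
crop(a,"s1.png",160,170,150,160,5); crop(b,"t1.png",225,105,135,120,6)
crop(a,"s2.png",280,220,110,130,5);crop(b,"t2.png",170,165,60,110,5)
E
```

```text
(no output)
```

View pics/s1.png

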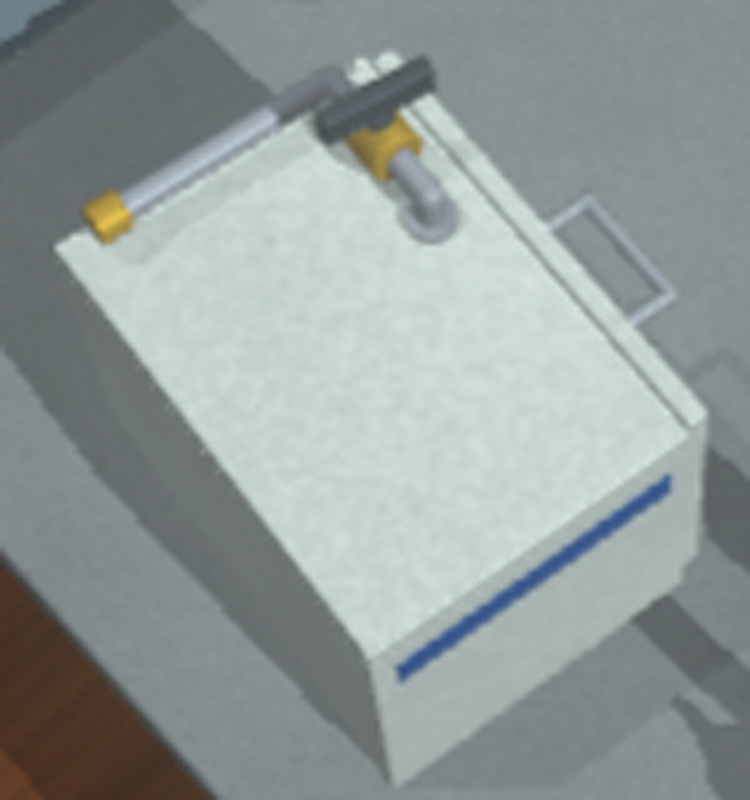

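View pics/t1.png

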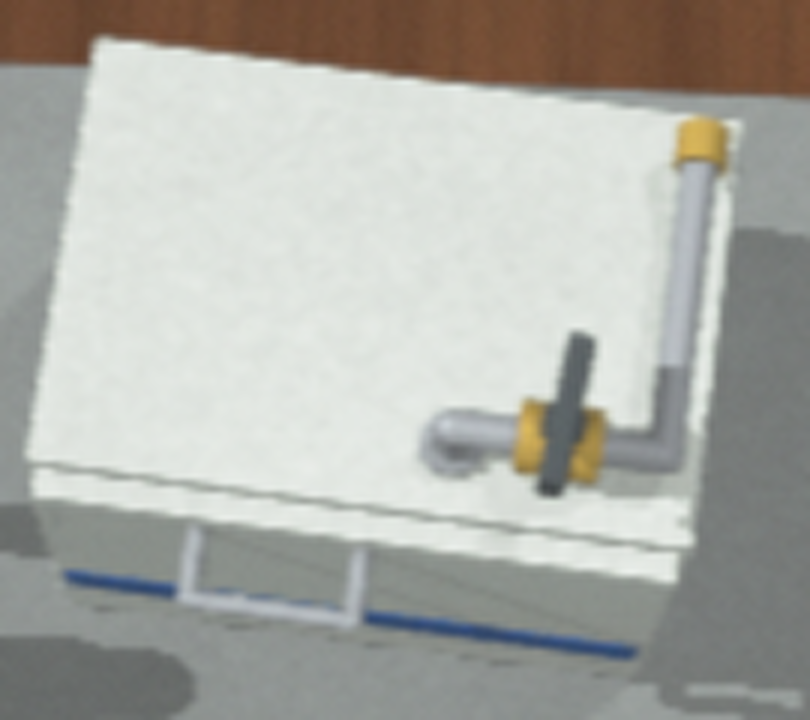

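View pics/s2.png

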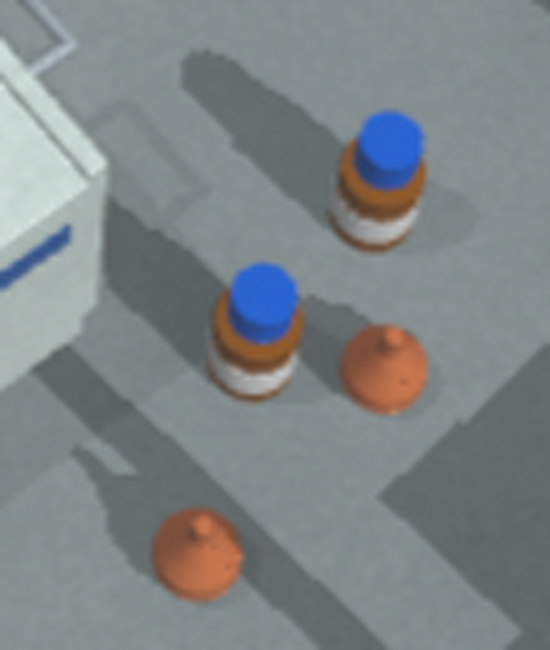

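View pics/t2.png

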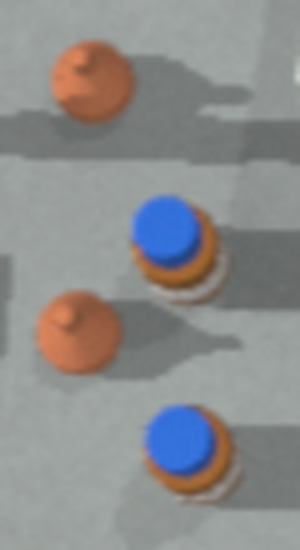

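Run:
```python
from h import *
import pickle
from scipy.optimize import least_squares
a,b=pickle.load(open("p0.pkl","rb"))
for u,v in [((357.7,246.9),(205.5,252.1)),((332.3,276.9),(202.5,210.5))]:
    print("cap tri",tri([a,b],[u,v]).round(4),onz(a,u,.11).round(4),onz(b,v,.11).round(4))
T=lambda x,y,s,x0,y0:(x0+x/s-.5,y0+y/s-.5)
S=lambda x,y:T(x,y,5,160,170); U=lambda x,y:T(x,y,6,225,105)
L={'bl':(.11,.16,.215),'fl':(-.11,.16,.215),'br':(.11,-.16,.215),'fr':(-.11,-.16,.215)}
obs=[(a,'bl',S(370,657)),(a,'br',S(57,247)),(a,'fl',S(688,428)),(b,'bl',U(97,38)),(b,'fl',U(30,462)),(b,'br',U(742,122)),(b,'fr',U(692,545))]
def W(q,X): c,s=np.cos(q[2]),np.sin(q[2]); X=np.array(X); return np.array([q[0]+c*X[0]-s*X[1],q[1]+s*X[0]+c*X[1],X[2]+q[3]])
f=lambda q:np.concatenate([proj(p,W(q,L[k]))[0]-o for p,k,o in obs])
r=least_squares(f,[.73,-.03,0,0]); print(r.x,f(r.x).round(1))
q=r.x
q3=least_squares(lambda z:f([*z,0]),q[:3]).x; print(q3)
np.save("lock.npy",q3)
# handle
print("handle pred",W([*q3,0],(-.162,.035,.195)))
hs=[S(590,198),S(672,295)];ht=[U(183,598),U(352,620)]
for s_,t_ in ((hs[0],ht[1]),(hs[1],ht[0])): print("handle end",tri([a,b],[s_,t_]).round(4))
# valve bar ends top centre line
print("valve", tri([a,b],[S(376,92),U(567,410)]).round(4))
for uv in (S(325,118),S(428,72)): print(onz(a,uv,.294).round(4))
for uv in (U(582,338),U(550,485)): print(onz(b,uv,.294).round(4))
for p,n in((a,"scene"),(b,"top")): pass
```

```text
cap tri [0.4557 0.174  0.1107] [0.4545 0.1749 0.11  ] [0.4567 0.1727 0.11  ]
cap tri [0.583  0.1918 0.112 ] [0.5819 0.1917 0.11  ] [0.5838 0.1916 0.11  ]
[ 7.42152486e-01 -6.32586911e-02 -8.74297335e-02 -2.01887997e-04] [-0.4  0.  -1.6 -0.3  0.3  0.3 -0.3  0.3 -0.6  0.3 -0.3 -0.2  0.2  0.8]
[ 0.74213433 -0.06322638 -0.08746126]
handle pred [ 0.58381079 -0.0142095   0.195     ]
handle end [ 0.5798 -0.0512  0.199 ]
handle end [0.588  0.0293 0.1968]
valve [ 0.6589 -0.1443  0.2919]
[ 0.6913 -0.1478  0.294 ]
[ 0.6284 -0.132   0.294 ]
[ 0.6939 -0.1516  0.294 ]
[ 0.6236 -0.139   0.294 ]
```

Run:
```python
from h import *
goto([.659,-.1445,.36])
s,R=st(); print(R.round(3))
```

```text
t 1.3 pos [ 0.1804 -0.5984  0.2446] toolx yaw -1.278 F [ 1.   0.6 -0.6] w 0.0872 q [-1.4   0.22  1.53  0.    1.39 -0.13]
 mm [-296.4 -589.2 -115.4] shares [-1.976 -3.928 -0.77 ] rows@0.27: 16.058349770094203
[[ 0.289 -0.957  0.   ]
 [-0.957 -0.289 -0.   ]
 [ 0.    -0.    -1.   ]]
```

Call:
apply_moves(commands="0 -0.123 -0.2455 -0.08 0; 0 -0.123 -0.2455 -0.08 0; 0 -0.123 -0.2455 -0.08 0; 0 -0.123 -0.2455 -0.08 0; 0 -0.123 -0.2455 -0.08 0")

```text
t: 1.72
position: [0.3235, -0.4605, 0.2997]
orientation: [-2.507, 1.89, 0.01]
force: [0.8, -0.4, -0.3]
width: 0.0873
```

Call:
apply_moves(commands="0 -0.123 -0.2455 -0.08 0; 0 -0.123 -0.2455 -0.08 0; 0 -0.123 -0.2455 -0.08 0; 0 -0.123 -0.2455 -0.08 0; 0 -0.123 -0.2455 -0.04 0")

```text
t: 2.13
position: [0.4709, -0.3235, 0.3551]
orientation: [-2.507, 1.892, 0.003]
force: [1.1, -0.3, 0.5]
width: 0.0869
```

Call:
apply_moves(commands="0 -0.123 -0.2455 0 0; 0 -0.123 -0.2455 0 0; 0 -0.123 -0.2455 0 0; 0 0 0 0 0.25; 0 0 0 0 0.25")

```text
t: 2.55
position: [0.5685, -0.2311, 0.3591]
orientation: [-2.253, 2.182, -0.008]
force: [0.1, -0.8, 0.9]
width: 0.0871
```

Run:
```python
from h import *
goto([.659,-.1445,.36])
b=vision.read_camera("top");a=vision.read_camera("scene")
crop(b,"t3.png",160,100,280,190,2.8);crop(a,"s3.png",150,100,250,250,3)
```

```text
t 2.55 pos [ 0.5685 -0.2311  0.3591] toolx yaw -1.539 F [ 0.1 -0.8  0.9] w 0.0871 q [-0.52  0.14  1.41  0.    1.59  1.02]
 mm [-83.7 -93.2  -0.3] shares [-0.558 -0.621 -0.002] rows@0.27: 3.0041469386406283
```

Call:
apply_moves(commands="0 -0.186 -0.207 0 0; 0 -0.186 -0.207 0 0; 0 -0.186 -0.207 0 0; 0 0 0 0 0.23; 0 0 0 0 0.23")

```text
t: 3.07
position: [0.658, -0.1472, 0.3586]
orientation: [-2.005, 2.415, -0.006]
force: [-0.1, 0.1, 0.2]
width: 0.087
```

Run:
```python
from h import *
goto([.659,-.1445,.285])
b=vision.read_camera("top");a=vision.read_camera("scene")
crop(b,"t3.png",225,105,135,120,5);crop(a,"s3.png",150,130,180,150,4)
```

```text
t 3.07 pos [ 0.658  -0.1472  0.3586] toolx yaw -1.756 F [-0.1  0.1  0.2] w 0.087 q [-0.34  0.29  1.23  0.    1.61  1.42]
 mm [-2.8 -0.1 73.6] shares [-0.019 -0.001  0.491] rows@0.27: 1.7658972629639684
```

View pics/s3.png

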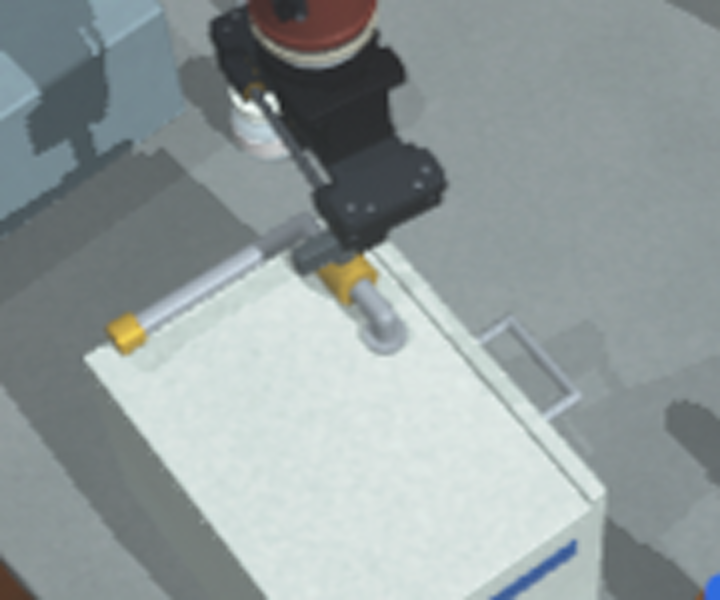

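View pics/t3.png

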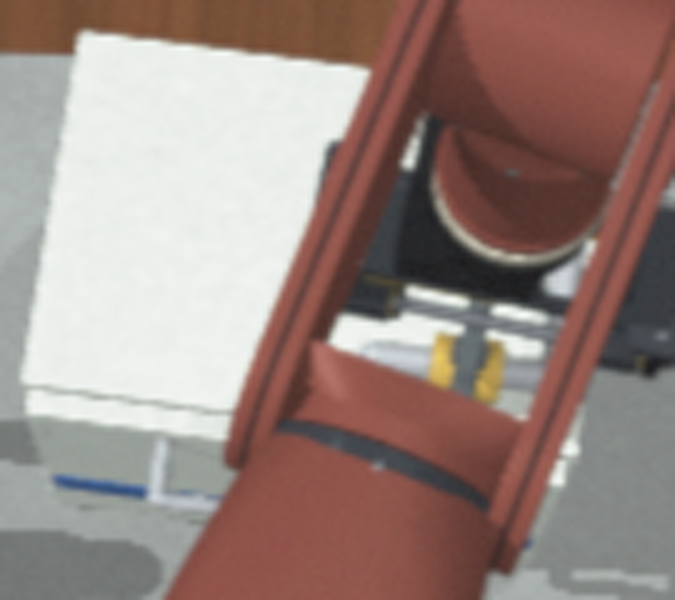

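Call:
apply_moves(commands="0 -0.019 0 0.24 0; 0 0 0 0.24 0; 100 0 0 0.02 0; 255 0 0 0 0; 255 0 0 0 0", force=30)

```text
t: 3.58
position: [0.6572, -0.1499, 0.2859]
orientation: [-2.032, 2.39, -0.014]
force: [0.3, -0.0, -0.3]
width: 0.0739
```

Call:
apply_moves(commands="255 0 0 0 0; 255 0 0 0 0; 255 0 0 0 0")

```text
t: 3.83
position: [0.6584, -0.152, 0.2919]
orientation: [-2.032, 2.385, -0.023]
force: [-0.3, -0.2, -0.7]
width: 0.0549
```

Run:
```python
from h import *
goto([.659,-.1445,.285])
```

```text
t 3.83 pos [ 0.6584 -0.152   0.2919] toolx yaw -1.73 F [-0.3 -0.2 -0.7] w 0.0549 q [-0.34  0.3   1.34 -0.    1.48  1.39]
 mm [-7.5  0.7  6.8] shares [-0.05   0.005  0.046] rows@0.27: 0.2441317887372708
```

Call:
apply_moves(commands="255 -0.05 0.005 0.04 0.05; 255 0 0 0 0; 255 0 0 0 0; 255 0 0 0 0; 255 0 0 0 0")

```text
t: 4.25
position: [0.6612, -0.146, 0.293]
orientation: [-2.001, 2.404, -0.037]
force: [0.7, 0.5, -0.4]
width: 0.0219
```

Run:
```python
from h import *
goto([.659,-.1445,.285])
```

```text
t 4.25 pos [ 0.6612 -0.146   0.293 ] toolx yaw -1.753 F [ 0.7  0.5 -0.4] w 0.0219 q [-0.33  0.3   1.34 -0.    1.47  1.42]
 mm [-1.1  2.6  7.9] shares [-0.007  0.017  0.053] rows@0.27: 0.20186938867477208
```

Call:
apply_moves(commands="255 -0.007 0.01 0.055 0; 255 0 0 0.01 0; 255 0 0 0.01 0; 255 0 0 0.01 0")

```text
t: 4.58
position: [0.6614, -0.1448, 0.2865]
orientation: [-2.0, 2.399, -0.046]
force: [-3.8, 1.5, 8.2]
width: 0.0145
```

Run:
```python
from h import *
goto([.659,-.1445,.285])
```

```text
t 4.58 pos [ 0.6614 -0.1448  0.2865] toolx yaw -1.752 F [-3.8  1.5  8.2] w 0.0145 q [-0.33  0.3   1.36 -0.    1.45  1.42]
 mm [0.1 2.4 1.4] shares [0.001 0.016 0.01 ] rows@0.27: 0.06746035791800313
```

```bash
cat >> h.py <<'E'
_g=goto
def goto(X,yaw=None):
    d=_g(X); s,R=st(); print(" toolz(world)",R[:,2].round(3),"tilt",round(float(np.arccos(-R[2,2])),3)); 
    if yaw is not None: 
        e=(np.arctan2(R[1,0],R[0,0])-yaw+np.pi)%(2*np.pi)-np.pi; print(" turn share",round(e/.5,3))
E
python3 -c "
from h import *
goto([.659,-.1445,.285],-2.444)"
```

```text
t 4.58 pos [ 0.6614 -0.1448  0.2865] toolx yaw -1.752 F [-3.8  1.5  8.2] w 0.0145 q [-0.33  0.3   1.36 -0.    1.45  1.42]
 mm [0.1 2.4 1.4] shares [0.001 0.016 0.01 ] rows@0.27: 0.06746035791800313
 toolz(world) [ 0.033 -0.012 -0.999] tilt 0.035
 turn share 1.385
```

Call:
apply_moves(commands="255 0 0 0 0.2; 255 0 0 0 0.2; 255 0 0 0 0.2; 255 0 0 0 0.2; 255 0 0 0 0.2")

```text
t: 5.0
position: [0.6611, -0.1451, 0.2867]
orientation: [-1.321, 2.822, -0.041]
force: [-1.8, 2.3, 3.0]
width: 0.0145
```

```bash
python3 -c "
from h import *
goto([.659,-.1445,.285],-2.444)"
```

```text
t 5.0 pos [ 0.6611 -0.1451  0.2867] toolx yaw -2.266 F [-1.8  2.3  3. ] w 0.0145 q [-0.33  0.29  1.36 -0.    1.45  1.93]
 mm [0.9 2.  1.6] shares [0.006 0.013 0.011] rows@0.27: 0.06517529133713211
 toolz(world) [ 0.034 -0.013 -0.999] tilt 0.036
 turn share 0.356
```

Call:
apply_moves(commands="255 0 0 0 0.2; 255 0 0 0 0.15; 255 0 0 0 0")

```text
t: 5.25
position: [0.661, -0.1452, 0.2867]
orientation: [-1.053, 2.93, -0.039]
force: [0.5, 0.4, 2.6]
width: 0.0144
```

```bash
python3 -c "
from h import *
goto([.659,-.1445,.285],-2.444)"
```

```text
t 5.25 pos [ 0.661  -0.1452  0.2867] toolx yaw -2.451 F [0.5 0.4 2.6] w 0.0144 q [-0.33  0.29  1.36 -0.    1.45  2.12]
 mm [1.2 1.9 1.6] shares [0.008 0.013 0.011] rows@0.27: 0.06607821537268321
 toolz(world) [ 0.035 -0.014 -0.999] tilt 0.037
 turn share -0.014
```

Call:
apply_moves(commands="140 0 0 0 0; 140 0 0 0 0; 140 0 0 0 0; 140 0 0 -0.05 0; 140 0 0 -0.25 0")

```text
t: 5.67
position: [0.6555, -0.1436, 0.3206]
orientation: [-1.07, 2.94, -0.022]
force: [0.6, -0.1, -0.9]
width: 0.0368
```

```bash
python3 -c "
from h import *
goto([.60,-.02,.30],-1.658)
print(vision.read_camera('top')['shot'])
goto([.60,-.02,.30],-1.658)
"
```

```text
t 5.67 pos [ 0.6555 -0.1436  0.3206] toolx yaw -2.444 F [ 0.6 -0.1 -0.9] w 0.0368 q [-0.33  0.28  1.31 -0.    1.53  2.11]
 mm [-36.7 130.7  18.6] shares [-0.245  0.871  0.124] rows@0.27: 3.285917789624258
 toolz(world) [ 0.017 -0.008 -1.   ] tilt 0.019
 turn share -1.571
9
t 5.72 pos [ 0.6587 -0.1446  0.3339] toolx yaw -2.443 F [ 0.9 -0.1  6.8] w 0.0376 q [-0.33  0.27  1.3  -0.    1.53  2.11]
 mm [-34.6 134.2  30.3] shares [-0.231  0.895  0.202] rows@0.27: 3.402460388384473
 toolz(world) [ 0.033 -0.014 -0.999] tilt 0.035
 turn share -1.571
```

Call:
apply_moves(commands="255 0 0 0 -0.25; 255 0 0 0 -0.25; 255 0 0 0 -0.25; 255 0 0 0 -0.25; 255 0 0 0 -0.25")

```text
t: 6.13
position: [0.6619, -0.1459, 0.3446]
orientation: [-1.921, 2.452, -0.069]
force: [-0.7, -0.3, 0.3]
width: 0.0135
```

```bash
python3 -c "
from h import *
goto([.6035,-.016,.28],-1.658)
"
```

```text
t 6.13 pos [ 0.6619 -0.1459  0.3446] toolx yaw -1.813 F [-0.7 -0.3  0.3] w 0.0135 q [-0.33  0.27  1.29 -0.    1.54  1.48]
 mm [-112.5   91.    59.3] shares [-0.75   0.607  0.395] rows@0.27: 3.749957057949028
 toolz(world) [ 0.047 -0.019 -0.999] tilt 0.051
 turn share -0.31
```

Call:
apply_moves(commands="255 0 0 0 -0.2; 255 0 0 0 -0.11; 255 -0.1 0.2 0 0; 255 -0.2 0.15 0.05 0; 255 -0.2 0.15 0.1 0")

```text
t: 6.55
position: [0.5971, -0.0715, 0.3193]
orientation: [-2.119, 2.284, -0.085]
force: [0.0, 0.8, -0.2]
width: 0.0002
```

```bash
python3 -c "
from h import *
goto([.6035,-.016,.28],-1.658)
"
```

```text
t 6.55 pos [ 0.5971 -0.0715  0.3193] toolx yaw -1.646 F [ 0.   0.8 -0.2] w 0.0002 q [-0.25  0.08  1.54 -0.01  1.46  1.4 ]
 mm [-56.5  -0.1  38.3] shares [-0.377 -0.     0.255] rows@0.27: 1.637569235093709
 toolz(world) [ 0.055 -0.023 -0.998] tilt 0.06
 turn share 0.024
```

Call:
apply_moves(commands="255 -0.2 0 0.12 0; 255 -0.15 0 0.1 0; 255 0 0 0.05 0")

```text
t: 6.8
position: [0.5997, -0.014, 0.2777]
orientation: [-2.122, 2.278, -0.086]
force: [0.2, -0.1, -0.2]
width: 0.0002
```

```bash
python3 -c "
from h import *
goto([.6027,-.0155,.25],-1.658)
a=vision.read_camera('scene');b=vision.read_camera('top')
goto([.6027,-.0155,.25],-1.658)
crop(a,'s4.png',200,150,160,140,5);crop(b,'t4.png',210,120,150,120,5)
"
```

```text
t 6.8 pos [ 0.5997 -0.014   0.2777] toolx yaw -1.642 F [ 0.2 -0.1 -0.2] w 0.0002 q [-0.15  0.1   1.6  -0.01  1.38  1.5 ]
 mm [ 0.8 -1.5 27.8] shares [ 0.006 -0.01   0.186] rows@0.27: 0.6690659630150998
 toolz(world) [ 0.057 -0.022 -0.998] tilt 0.061
 turn share 0.031
t 6.9 pos [ 0.5999 -0.017   0.2778] toolx yaw -1.644 F [ 0.1 -0.2 -0.2] w 0.0005 q [-0.15  0.1   1.6  -0.02  1.38  1.49]
 mm [-2.3 -1.1 27.9] shares [-0.015 -0.007  0.186] rows@0.27: 0.6710211440702494
 toolz(world) [ 0.056 -0.024 -0.998] tilt 0.061
 turn share 0.029
```

View pics/s4.png

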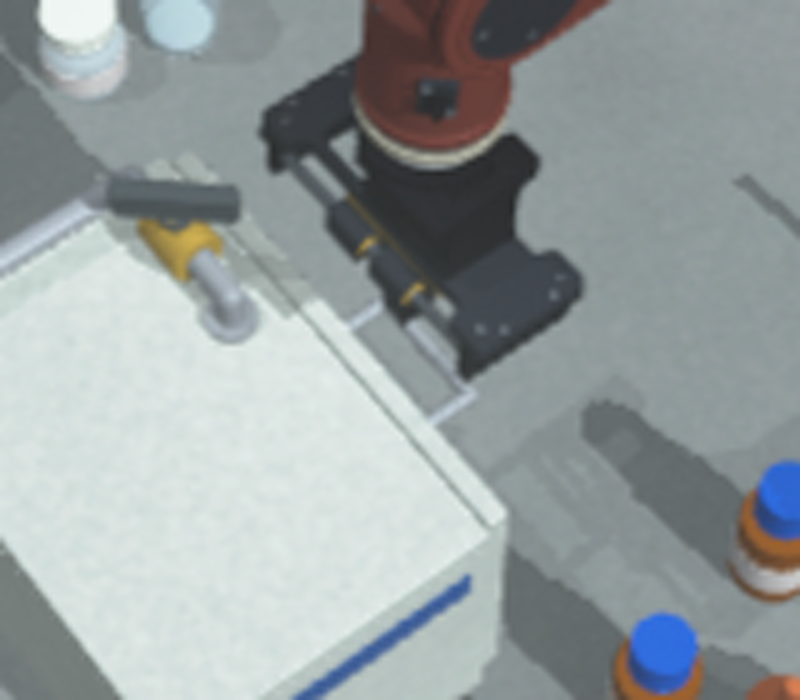

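View pics/t4.png

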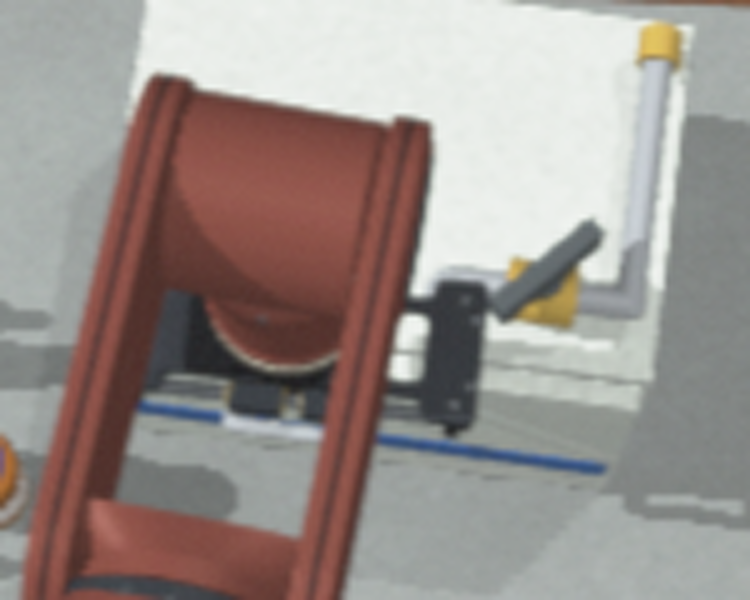

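Call:
apply_moves(commands="255 -0.12 -0.02 0.04 0; 255 0 0 0.1 0.02; 255 0 0 0.05 0")

```text
t: 7.15
position: [0.6094, -0.0033, 0.2546]
orientation: [-2.105, 2.29, -0.1]
force: [-0.8, -0.2, 0.6]
width: 0.0006
```

```bash
python3 -c "
from h import *
goto([.604,-.0015,.20],-1.658)
"
```

```text
t 7.15 pos [ 0.6094 -0.0033  0.2546] toolx yaw -1.656 F [-0.8 -0.2  0.6] w 0.0006 q [-0.12  0.13  1.61 -0.02  1.33  1.53]
 mm [-2.5  9.2 54.1] shares [-0.017  0.062  0.36 ] rows@0.27: 1.3163605920053831
 toolz(world) [ 0.066 -0.027 -0.997] tilt 0.071
 turn share 0.005
```

Call:
apply_moves(commands="255 0 0 -0.27 0; 255 0 0 -0.27 0; 255 0 0 -0.27 0")

```text
t: 7.4
position: [0.5974, -0.0036, 0.3658]
orientation: [-2.114, 2.305, -0.073]
force: [1.2, -0.2, 0.1]
width: 0.0002
```

```bash
python3 -c "
from h import *
goto([.604,-.0015,.20],-1.658)
"
```

```text
t 7.4 pos [ 0.5974 -0.0036  0.3658] toolx yaw -1.658 F [ 1.2 -0.2  0.1] w 0.0002 q [-0.13  0.07  1.47 -0.02  1.56  1.53]
 mm [ -6.3   0.8 165.8] shares [-0.042  0.005  1.106] rows@0.27: 3.9797114771078173
 toolz(world) [ 0.042 -0.025 -0.999] tilt 0.049
 turn share 0.001
```

Call:
apply_moves(commands="255 0 0 0.27 0; 255 0 0 0.27 0; 255 0 0 0.27 0")

```text
t: 7.65
position: [0.618, -0.0131, 0.2749]
orientation: [-2.088, 2.283, -0.134]
force: [1.4, -0.2, 0.9]
width: 0.0003
```

```bash
python3 -c "
from h import *
goto([.604,-.0015,.20],-1.658)
"
```

```text
t 7.65 pos [ 0.618  -0.0131  0.2749] toolx yaw -1.661 F [ 1.4 -0.2  0.9] w 0.0003 q [-0.14  0.12  1.59 -0.02  1.34  1.53]
 mm [-12.2  21.9  72.9] shares [-0.081  0.146  0.486] rows@0.27: 1.8483462280478276
 toolz(world) [ 0.091 -0.034 -0.995] tilt 0.098
 turn share -0.006
```

```bash
cat > q.py <<'E'
from h import *
s,R=st(); print(round(s["t"],3),np.round(s["qpos"],4),"sum",round(float(sum(s["qpos"][[1,2,4]])),4),np.round(s["position"],4),"vel",np.round(s["joint_vel"],3),"eff",np.round(s["effort"],1))
E
python3 q.py; python3 -c "
from h import *
vision.read_camera('top');vision.read_camera('top')"; python3 q.py
```

```text
7.65 [-0.1379  0.1164  1.5899 -0.0213  1.34    1.5261] sum 3.0462 [ 0.618  -0.0131  0.2749] vel [-0.047  0.337  0.531 -0.006 -0.905 -0.014] eff [  0.5 -47.  -39.7  -0.1   1.2   0. ]
7.75 [-0.1381  0.124   1.6005 -0.0213  1.3428  1.5264] sum 3.0673 [ 0.6121 -0.0124  0.2642] vel [ 0.009 -0.036 -0.072  0.005  0.089  0.004] eff [ -0.  -49.9 -43.8  -0.1  -1.8  -0. ]
```

Call:
apply_moves(commands="255 0 0 0 0")

```text
t: 7.83
position: [0.612, -0.0134, 0.2649]
orientation: [-2.097, 2.296, -0.109]
force: [0.9, -0.4, 0.4]
width: 0.0002
```

```bash
python3 q.py
```

```text
7.833 [-0.1396  0.1242  1.5989 -0.0214  1.3452  1.5257] sum 3.0683 [ 0.612  -0.0134  0.2649] vel [-0.024  0.025  0.025 -0.006 -0.    -0.009] eff [  0.  -42.4 -36.2  -0.1  -0.5   0. ]
```

Call:
apply_moves(commands="255 0 0 0 0;255 0 0 0 0;255 0 0 0 0;255 0 0 0 0")

```text
t: 8.17
position: [0.6146, -0.0153, 0.2727]
orientation: [-2.092, 2.293, -0.118]
force: [-0.1, -0.4, -0.3]
width: 0.0009
```

```bash
python3 q.py
```

```text
8.167 [-0.1419  0.1202  1.5891 -0.0217  1.3513  1.5246] sum 3.0605 [ 0.6146 -0.0153  0.2727] vel [-0.001 -0.017 -0.026 -0.001  0.01  -0.002] eff [ -0.1 -45.2 -39.4  -0.1  -0.5   0. ]
```

Call:
apply_moves(commands="255 0 -0.1 0 0;255 0 -0.1 0 0;255 0 -0.1 0 0;255 0 -0.1 0 0")

```text
t: 8.5
position: [0.6763, -0.0203, 0.2851]
orientation: [-2.089, 2.288, -0.128]
force: [0.3, 0.1, 0.0]
width: 0.0005
```

```bash
python3 q.py
```

```text
8.5 [-0.136   0.2556  1.4116 -0.0221  1.385   1.5285] sum 3.0522 [ 0.6763 -0.0203  0.2851] vel [ 0.018  0.422 -0.567 -0.     0.118  0.01 ] eff [ -0.  -54.5 -37.9  -0.1  -0.7  -0. ]
```

Call:
apply_moves(commands="255 0 0.1 0 0;255 0 0.1 0 0;255 0 0.1 0 0;255 0 0.1 0 0")

```text
t: 8.83
position: [0.6219, -0.0155, 0.2825]
orientation: [-2.087, 2.284, -0.136]
force: [-0.0, -1.1, 0.2]
width: 0.0001
```

```bash
python3 q.py
```

```text
8.833 [-0.1405  0.1211  1.5706 -0.0217  1.3534  1.524 ] sum 3.0451 [ 0.6219 -0.0155  0.2825] vel [-0.012 -0.436  0.49   0.001 -0.075 -0.017] eff [  0.  -43.  -41.4  -0.1  -0.5   0. ]
```

Call:
apply_moves(commands="255 0 0 -0.278 0;255 0 0 -0.278 0;255 0 0 -0.278 0;255 0 0 -0.278 0;255 0 0 0 0")

```text
t: 9.25
position: [0.5987, -0.0077, 0.449]
orientation: [-2.096, 2.289, -0.118]
force: [0.2, -1.0, 1.1]
width: 0.0005
```

```bash
cat > set.py <<'E'
from h import *
import sys
for i in range(2): vision.read_camera('top')
if len(sys.argv)>1: v=[float(x) for x in sys.argv[1:]]; goto(v[:3],v[3] if len(v)>3 else None)
E
python3 q.py; python3 set.py; python3 q.py
```

```text
9.25 [-0.1329  0.049   1.342  -0.0218  1.6692  1.5231] sum 3.0602 [ 0.5987 -0.0077  0.449 ] vel [ 0.002  0.003  0.065 -0.    -0.051  0.001] eff [ -0.6 -33.6 -33.9  -0.1   0.5   0. ]
9.35 [-0.133   0.0525  1.351  -0.0218  1.6649  1.5231] sum 3.0683 [ 0.5981 -0.0078  0.442 ] vel [-0.001  0.041  0.082 -0.001 -0.019  0.002] eff [  0.1 -45.3 -42.7  -0.1  -0.3   0. ]
```

Call:
apply_moves(commands="255 0 0 -0.278 0;255 0 0 -0.278 0;255 0 0 -0.278 0;255 0 0 -0.278 0")

```text
t: 9.68
position: [0.5846, -0.0022, 0.5875]
orientation: [-2.117, 2.31, -0.067]
force: [0.1, -0.4, 0.1]
width: 0.0004
```

```bash
python3 q.py
```

```text
9.683 [-0.1265  0.1246  1.0015 -0.0239  1.9778  1.5218] sum 3.1039 [ 0.5846 -0.0022  0.5875] vel [ 0.018  0.39  -1.355 -0.01   1.018 -0.007] eff [  0.2 -46.1 -31.9  -0.1  -1.4   0. ]
```

Call:
apply_moves(commands="255 0 0 0.278 0")

```text
t: 9.77
position: [0.5891, -0.0035, 0.5732]
orientation: [-2.097, 2.289, -0.117]
force: [0.8, 0.3, 8.1]
width: 0.0004
```

```bash
python3 q.py;python3 set.py; python3 q.py
```

```text
9.767 [-0.1277  0.0881  1.0701 -0.0233  1.9029  1.5222] sum 3.0611 [ 0.5891 -0.0035  0.5732] vel [-0.013 -0.395  1.692  0.011 -1.179  0.007] eff [ -2.7  -0.  -19.2  -0.    2.6  -0. ]
9.867 [-0.128   0.0966  1.1184 -0.0231  1.8944  1.5223] sum 3.1095 [ 0.586  -0.0032  0.542 ] vel [-0.003  0.046  0.038 -0.001  0.052 -0.001] eff [  1.2 -62.2 -52.1  -0.1  -0.4   0. ]
```

Call:
apply_moves(commands="255 0 0 0.278 0")

```text
t: 9.95
position: [0.5878, -0.0043, 0.5093]
orientation: [-2.116, 2.309, -0.07]
force: [1.5, 0.6, 3.0]
width: 0.0003
```

```bash
python3 q.py;python3 set.py; python3 q.py
```

```text
9.95 [-0.1294  0.0759  1.2018 -0.0226  1.824   1.5225] sum 3.1016 [ 0.5878 -0.0043  0.5093] vel [-0.018 -0.2    1.244  0.008 -0.965  0.003] eff [ -0.4 -33.3 -37.2  -0.1   1.7  -0. ]
10.05 [-0.1296  0.083   1.2244 -0.0225  1.8226  1.5225] sum 3.1301 [ 0.5846 -0.0039  0.4927] vel [-0.001  0.002 -0.157 -0.001  0.069 -0.   ] eff [  0.9 -56.8 -47.7  -0.1  -0.7   0. ]
```

Call:
apply_moves(commands="255 0 0 0.278 0;255 0 0 0.278 0")

```text
t: 10.22
position: [0.5872, -0.0059, 0.4273]
orientation: [2.12, -2.313, 0.046]
force: [-0.2, -0.6, -1.5]
width: 0.0005
```

```bash
python3 set.py; python3 q.py
```

```text
10.317 [-0.1325  0.07    1.3746 -0.0219  1.6944  1.5226] sum 3.139 [ 0.5839 -0.0056  0.4181] vel [ 0.002 -0.023 -0.162 -0.003  0.072 -0.   ] eff [  0.4 -50.4 -44.1  -0.1  -1.    0. ]
```

Call:
apply_moves(commands="255 0 0 0.278 0")

```text
t: 10.4
position: [0.587, -0.0067, 0.3935]
orientation: [2.117, -2.311, 0.04]
force: [1.8, 0.1, 3.1]
width: 0.0006
```

```bash
python3 q.py;python3 set.py .604 -.0015 .24 -1.658; python3 q.py
```

```text
10.4 [-0.1337  0.0675  1.4219 -0.0218  1.6374  1.5227] sum 3.1268 [ 0.587  -0.0067  0.3935] vel [-0.019  0.071  0.846  0.003 -0.79   0.   ] eff [ -0.2 -32.4 -32.4  -0.1   1.8  -0. ]
t 10.5 pos [ 0.5831 -0.0063  0.3815] toolx yaw -1.658 F [-0.3  1.  -1.6] w 0.0002 q [-0.13  0.07  1.44 -0.02  1.64  1.52]
 mm [ -9.6 -21.4 141.2] shares [-0.064 -0.143  0.941] rows@0.27: 3.431647161611824
 toolz(world) [-0.008 -0.021 -1.   ] tilt 0.022
 turn share 0.0
10.5 [-0.1339  0.0745  1.4364 -0.0218  1.6364  1.5227] sum 3.1472 [ 0.5831 -0.0063  0.3815] vel [ 0.001 -0.02  -0.094  0.001  0.05   0.001] eff [  0.3 -49.7 -44.3  -0.1  -0.8   0. ]
```

Call:
apply_moves(commands="255 -0.03 -0.06 0.25 0;255 -0.03 -0.06 0.25 0; 255 0 0 0.15 0")

```text
t: 10.75
position: [0.6101, -0.0019, 0.3014]
orientation: [2.118, -2.313, 0.044]
force: [-0.2, 0.1, -1.0]
width: 0.0003
```

```bash
python3 set.py .604 -.0015 .24 -1.658
```

```text
t 10.85 pos [ 0.608  -0.0021  0.2994] toolx yaw -1.659 F [-0.6 -0.   0.8] w 0.0004 q [-0.12  0.14  1.51 -0.02  1.47  1.54]
 mm [-1.6  4.8 59.4] shares [-0.011  0.032  0.396] rows@0.27: 1.4286405520019032
 toolz(world) [ 0.01  -0.024 -1.   ] tilt 0.025
 turn share -0.002
```

Call:
apply_moves(commands="255 -0.01 0.025 0.2 0; 255 0 0 0.13 0")

```text
t: 11.02
position: [0.6113, -0.0021, 0.2625]
orientation: [-2.12, 2.316, -0.057]
force: [-0.8, 0.8, -1.0]
width: 0.0008
```

```bash
python3 set.py .605 -.002 .2 -1.658
```

```text
t 11.12 pos [ 0.6113 -0.0024  0.2623] toolx yaw -1.659 F [0.3 0.5 0.2] w 0.0011 q [-0.12  0.16  1.56 -0.02  1.39  1.54]
 mm [-1.3  7.9 62.1] shares [-0.009  0.053  0.414] rows@0.27: 1.5006966946627964
 toolz(world) [ 0.025 -0.026 -0.999] tilt 0.036
 turn share -0.003
```

Call:
apply_moves(commands="255 -0.01 0.07 0.15 0")

```text
t: 11.2
position: [0.6065, -0.0014, 0.2481]
orientation: [-2.114, 2.311, -0.071]
force: [1.4, 0.2, 1.6]
width: 0.0003
```

```bash
python3 set.py .605 -.002 .2 -1.658
```

```text
t 11.3 pos [ 6.012e-01 -4.000e-04  2.409e-01] toolx yaw -1.659 F [-0.6 -0.6  0.1] w 0.0001 q [-0.12  0.15  1.62 -0.02  1.35  1.54]
 mm [ 0.3 -2.8 41. ] shares [ 0.002 -0.019  0.274] rows@0.27: 0.9862025539908288
 toolz(world) [ 0.024 -0.026 -0.999] tilt 0.035
 turn share -0.003
```

Call:
apply_moves(commands="255 0 -0.015 0.14 0")

```text
t: 11.38
position: [0.6073, -0.0014, 0.2273]
orientation: [-2.116, 2.312, -0.066]
force: [0.0, -0.5, 1.4]
width: 0.0008
```

```bash
python3 set.py .605 -.002 .2 -1.658
```

```text
t 11.48 pos [ 0.6042 -0.0013  0.2207] toolx yaw -1.66 F [-1.4 -1.  -1.4] w 0.0007 q [-0.12  0.17  1.63 -0.02  1.32  1.54]
 mm [ 0.2 -0.4 20.8] shares [ 0.001 -0.002  0.138] rows@0.27: 0.4977835917507275
 toolz(world) [ 0.023 -0.025 -0.999] tilt 0.034
 turn share -0.003
```

Single row plus camera settle gives accurate motion. Down into the gap behind the bar.

Call:
apply_moves(commands="255 0 0 0.138 0")

```text
t: 11.57
position: [0.608, -0.0022, 0.2065]
orientation: [-2.117, 2.313, -0.064]
force: [0.9, -0.9, 1.1]
width: 0.0005
```

```bash
python3 set.py .605 -.002 .2 -1.658
```

```text
t 11.67 pos [ 0.6041 -0.0019  0.1998] toolx yaw -1.66 F [-0.5 -0.4 -0.4] w 0.0003 q [-0.12  0.19  1.65 -0.02  1.28  1.54]
 mm [ 0.1 -0.9 -0.1] shares [ 0.    -0.006 -0.001] rows@0.27: 0.020985643429531273
 toolz(world) [ 0.021 -0.025 -0.999] tilt 0.033
 turn share -0.003
```

Call:
apply_moves(commands="255 0 0.1 0.01 0; 255 0 0.07 0.01 0")

```text
t: 11.83
position: [0.5812, -0.0004, 0.2]
orientation: [-2.12, 2.317, -0.056]
force: [0.4, -0.0, 0.0]
width: 0.0003
```

```bash
python3 set.py .605 -.002 .2 -1.658
```

```text
t 11.93 pos [ 5.806e-01 -3.000e-04  2.001e-01] toolx yaw -1.66 F [-0.4 -0.2  0.2] w 0.0007 q [-0.12  0.13  1.71 -0.02  1.27  1.54]
 mm [ -0.4 -24.4   0.7] shares [-0.003 -0.163  0.005] rows@0.27: 0.5858425882894035
 toolz(world) [ 0.024 -0.026 -0.999] tilt 0.036
 turn share -0.004
```

Call:
apply_moves(commands="255 0 0.08 0 0; 255 0 0.03 0 0")

```text
t: 12.1
position: [0.5703, 0.0009, 0.2033]
orientation: [-2.111, 2.308, -0.074]
force: [21.8, 2.4, -14.4]
width: 0.0002
```

```bash
python3 set.py .605 -.002 .2 -1.658;python3 -c "
from h import *
a=vision.read_camera('scene');b=vision.read_camera('top')
goto([.6,0,.2])
crop(a,'s5.png',200,150,160,140,5);crop(b,'t5.png',210,120,150,120,5)
"
```

```text
t 12.2 pos [0.5706 0.001  0.2038] toolx yaw -1.66 F [15.3  0.8 -7.8] w 0.0006 q [-0.12  0.09  1.75 -0.02  1.26  1.54]
 mm [ -0.1 -34.3   5.3] shares [-0.001 -0.229  0.035] rows@0.27: 0.8325597623050769
 toolz(world) [ 0.041 -0.026 -0.999] tilt 0.049
 turn share -0.005
t 12.3 pos [0.5707 0.001  0.2038] toolx yaw -1.66 F [13.6  1.9 -8.3] w 0.0003 q [-0.12  0.09  1.75 -0.02  1.26  1.54]
 mm [ -1.7 -29.1   5. ] shares [-0.011 -0.194  0.033] rows@0.27: 0.7091760642347501
 toolz(world) [ 0.04  -0.026 -0.999] tilt 0.048
```

View pics/s5.png

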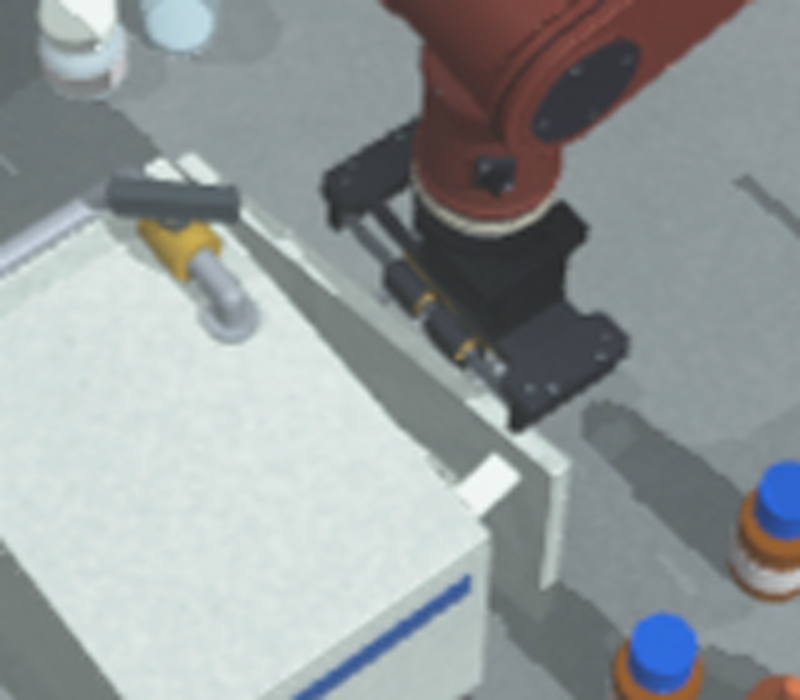

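View pics/t5.png

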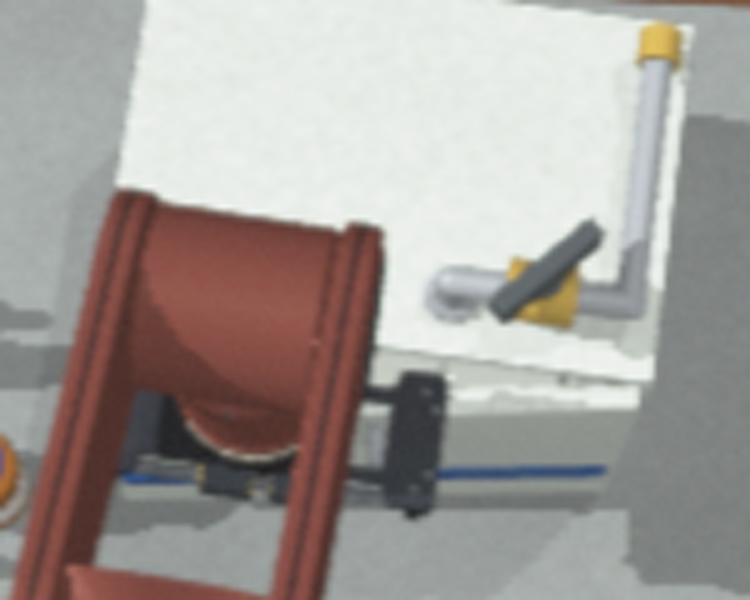

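Call:
apply_moves(commands="255 0 -0.045 0.0 0")

```text
t: 12.38
position: [0.5781, 0.0007, 0.2054]
orientation: [-2.111, 2.307, -0.075]
force: [-8.0, 0.5, -5.5]
width: 0.0005
```

```bash
python3 set.py .575 0.001 .27 -1.5
```

```text
t 12.48 pos [5.793e-01 4.000e-04 2.059e-01] toolx yaw -1.66 F [ 1.3 -0.4  0.1] w 0.0006 q [-0.12  0.11  1.73 -0.02  1.26  1.54]
 mm [  1.2   1.3 -64.2] shares [ 0.008  0.009 -0.428] rows@0.27: 1.5408070778689822
 toolz(world) [ 0.044 -0.026 -0.999] tilt 0.051
 turn share -0.321
```

Call:
apply_moves(commands="255 0 0 -0.27 0; 255 0 0 -0.27 0; 255 0 0 0 -0.2; 255 0 0 0 -0.12")

```text
t: 12.82
position: [0.5745, 0.0024, 0.2898]
orientation: [-2.297, 2.131, -0.072]
force: [-0.2, -1.5, -1.1]
width: 0.0002
```

```bash
python3 set.py .575 0.001 .27 -1.5;python3 -c "
from h import *
a=vision.read_camera('scene');b=vision.read_camera('top')
import pickle;pickle.dump((a,b),open('p6.pkl','wb'))
crop(a,'s6.png',240,200,90,90,8);crop(b,'t6.png',210,140,150,90,5)
for t in ['catch_pad','door_handle','rack']:
  for p in (a,b): print(t,[(round(r['confidence'],2),[round(float(x),3) for x in r['at']]) for r in vision.recognise(p,t)])
"
```

```text
t 12.92 pos [0.5749 0.0024 0.29  ] toolx yaw -1.501 F [0.1 0.4 0.6] w 0.0004 q [-0.12  0.04  1.64 -0.02  1.42  1.38]
 mm [ 0.8  0.8 20.1] shares [0.005 0.005 0.134] rows@0.27: 0.48178722837398946
 toolz(world) [ 0.04  -0.026 -0.999] tilt 0.048
 turn share -0.001
catch_pad [(0.6, [0.473, 0.178, 0.073])]
catch_pad []
door_handle []
door_handle [(0.84, [0.6, -0.114, 0.113]), (0.4, [0.526, -0.42, 0.073])]
rack [(0.81, [0.603, 0.015, 0.192])]
rack [(0.92, [0.597, -0.116, 0.119]), (0.68, [0.659, -0.144, 0.295])]
```

View pics/s6.png

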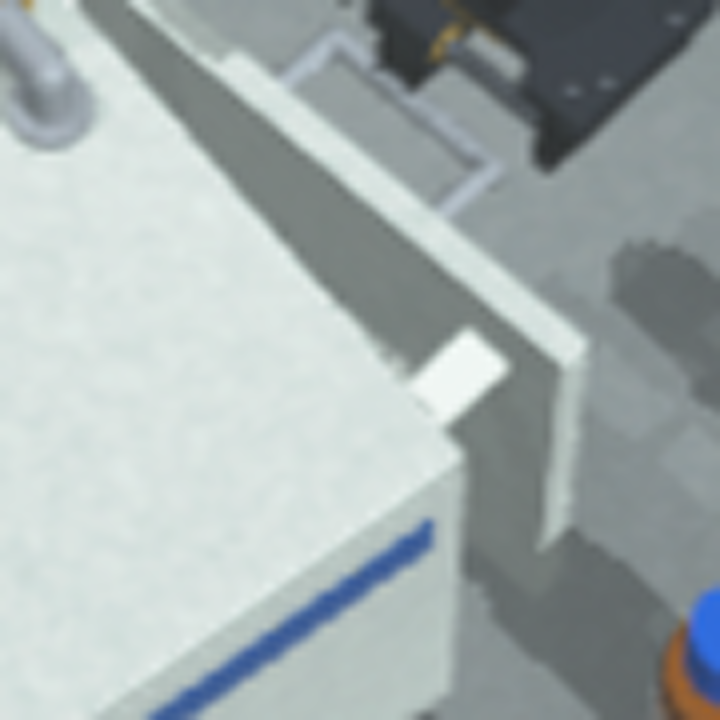

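View pics/t6.png

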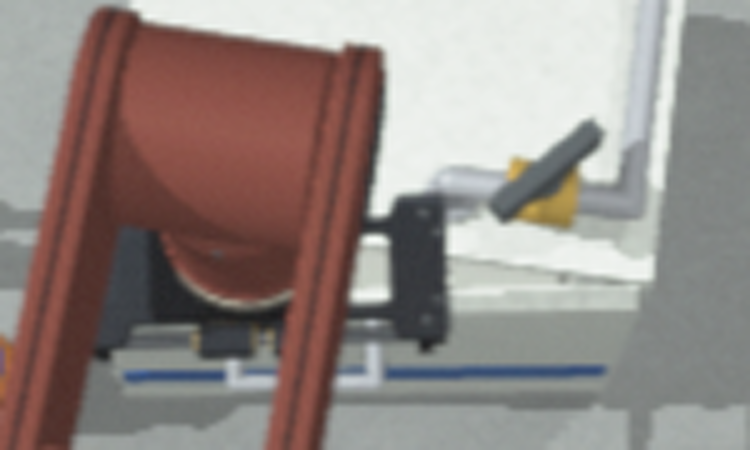

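```bash
cat >> h.py <<'E'
LK=np.load("lock.npy")
def Wl(X):
    c,s=np.cos(LK[2]),np.sin(LK[2]); return np.array([LK[0]+c*X[0]-s*X[1],LK[1]+s*X[0]+c*X[1],X[2]])
def Dw(X,th):
    """door-frame (x inward,y along,z above table) to world"""
    c,s=np.cos(th),np.sin(th); return Wl([-.127+c*X[0]-s*X[1],-.155+s*X[0]+c*X[1],X[2]])
E
python3 - <<'E'
from h import *
import pickle
from scipy.optimize import least_squares
a,b=pickle.load(open("p6.pkl","rb"))
S=lambda x,y:np.array((240+x/8-.5,200+y/8-.5)); U=lambda x,y:np.array((210+x/5-.5,140+y/5-.5))
obs=[(a,(0,.31,.213),S(587,345)),(a,(-.04,.15,.195),S(340,32)),(a,(-.04,.23,.195),S(503,165)),(b,(-.035,.15,.195),U(372,381)),(b,(-.035,.23,.195),U(232,381))]
f=lambda q:np.concatenate([proj(p,Dw(X,q[0]))[0]-o for p,X,o in obs])
r=least_squares(f,[.16]);print(r.x,f(r.x).round(1))
th=r.x[0]
print("pad corners pred",[((proj(a,Dw((.015,y,.182),th))[0]-[240,200]+.5)*8).round(0) for y in(.265,.285)])
for x in (.026,.028,.036): print(x,Dw((x,.275,.182),th).round(4), Dw((x,.275,.182),.16).round(4))
print("roof front edge",Wl((-.11,.12,.2)))
E
```

```text
[0.13957467] [-0.7 -0.6 -0.5 -0.4 -1.4 -0.9  0.9 -0.1  1.   0. ]
pad corners pred [array([457., 328.]), array([497., 363.])]
0.026 [0.6137 0.0694 0.182 ] [0.6081 0.0696 0.182 ]
0.028 [0.6157 0.0695 0.182 ] [0.6101 0.0698 0.182 ]
0.036 [0.6237 0.07   0.182 ] [0.6181 0.0703 0.182 ]
roof front edge [0.64303676 0.06592342 0.2       ]
```

Call:
apply_moves(commands="255 -0.2 -0.1 0 0; 255 -0.2 -0.1 0 0")

```text
t: 13.48
position: [0.599, 0.0603, 0.2857]
orientation: [-2.286, 2.15, -0.069]
force: [-0.0, 0.5, 0.0]
width: 0.0004
```

```bash
python3 set.py .614 0.0703 .25 -1.5
```

```text
t 13.58 pos [0.5996 0.0638 0.2852] toolx yaw -1.504 F [-0.6 -0.7 -1.2] w 0.0001 q [-0.01  0.12  1.56 -0.03  1.42  1.5 ]
 mm [ -6.6 -13.7  35.5] shares [-0.044 -0.091  0.237] rows@0.27: 0.9262306352215417
 toolz(world) [ 0.034 -0.027 -0.999] tilt 0.043
 turn share -0.008
```

Call:
apply_moves(commands="255 -0.044 -0.091 0.2 0")

```text
t: 13.67
position: [0.6164, 0.0706, 0.262]
orientation: [-2.288, 2.137, -0.08]
force: [2.0, 0.2, 1.2]
width: 0.0005
```

```bash
python3 set.py .614 0.0703 .215 -1.5
```

```text
t 13.77 pos [0.6122 0.0712 0.2502] toolx yaw -1.503 F [-1.2 -0.4 -1.6] w 0.0007 q [ 0.    0.18  1.56 -0.03  1.37  1.51]
 mm [-0.  -0.9 35.3] shares [-0.    -0.006  0.235] rows@0.27: 0.8462238792892952
 toolz(world) [ 0.026 -0.027 -0.999] tilt 0.037
 turn share -0.006
```

Call:
apply_moves(commands="255 0 -0.01 0.24 0")

```text
t: 13.85
position: [0.6187, 0.0702, 0.2213]
orientation: [-2.291, 2.139, -0.072]
force: [2.1, 0.6, 2.3]
width: 0.0008
```

```bash
python3 set.py .614 0.0703 .192 -1.5
```

```text
t 13.95 pos [0.6118 0.0697 0.2085] toolx yaw -1.503 F [ 3.5  0.9 -3.8] w 0.0008 q [-0.    0.21  1.6  -0.03  1.31  1.51]
 mm [-0.9 -2.  16.6] shares [-0.006 -0.013  0.11 ] rows@0.27: 0.400453310814566
 toolz(world) [ 0.018 -0.027 -0.999] tilt 0.032
 turn share -0.006
```

Call:
apply_moves(commands="255 0 -0.01 0.115 0")

```text
t: 14.03
position: [0.6153, 0.069, 0.1952]
orientation: [2.292, -2.142, 0.054]
force: [1.5, 2.8, 6.8]
width: 0.0005
```

```bash
python3 set.py .614 0.0703 .192 -1.5; python3 -c "
from h import *
goto([.614,.0703,.192])
a=vision.read_camera('scene')
crop(a,'s7.png',240,180,110,100,7)"
```

```text
t 14.13 pos [0.6123 0.069  0.1906] toolx yaw -1.503 F [-1.   1.7  5.8] w 0.0005 q [-0.    0.23  1.61 -0.03  1.28  1.51]
 mm [-1.1 -1.8 -1.4] shares [-0.008 -0.012 -0.009] rows@0.27: 0.061528670916494846
 toolz(world) [ 0.014 -0.026 -1.   ] tilt 0.03
 turn share -0.007
t 14.13 pos [0.6123 0.069  0.1906] toolx yaw -1.503 F [-1.   1.7  5.8] w 0.0005 q [-0.    0.23  1.61 -0.03  1.28  1.51]
 mm [-1.1 -1.8 -1.4] shares [-0.008 -0.012 -0.009] rows@0.27: 0.061528670916494846
 toolz(world) [ 0.014 -0.026 -1.   ] tilt 0.03
```

View pics/s7.png

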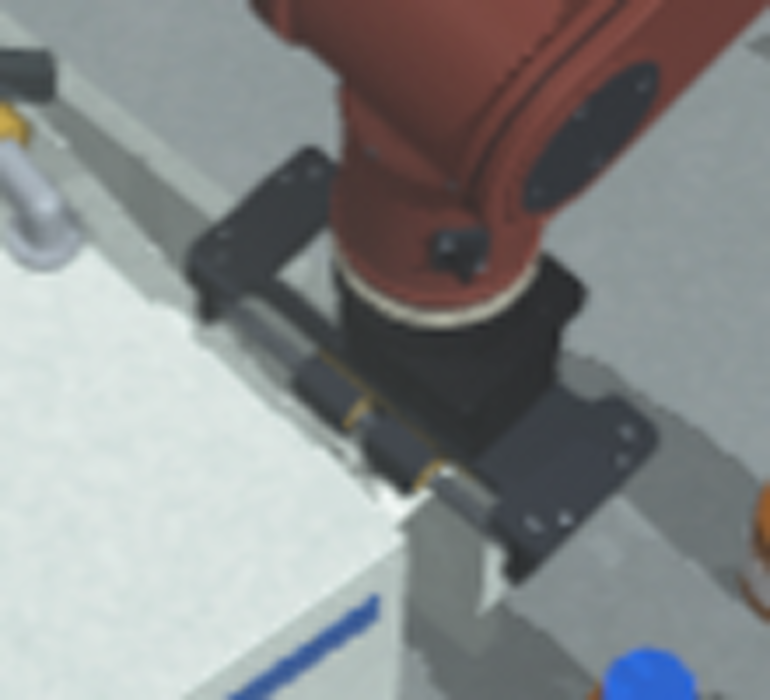

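Call:
apply_moves(commands="255 0 0.03 0.03 0; 255 0 0.08 0.02 -0.06; 255 0 0.08 0.015 -0.08")

```text
t: 14.43
position: [0.5901, 0.0671, 0.1937]
orientation: [-2.366, 2.061, -0.061]
force: [0.5, 4.3, 5.5]
width: 0.0003
```

```bash
python3 set.py .57 0.07 .190 -1.4
```

```text
t 14.53 pos [0.5889 0.067  0.1938] toolx yaw -1.433 F [-1.   2.2  4.9] w 0.0004 q [-0.01  0.16  1.69 -0.03  1.26  1.43]
 mm [-5.7 18.4  3.2] shares [-0.038  0.123  0.021] rows@0.27: 0.46751420720958503
 toolz(world) [ 0.03  -0.024 -0.999] tilt 0.038
 turn share -0.067
```

Call:
apply_moves(commands="255 0 0 0.035 0")

```text
t: 14.62
position: [0.5901, 0.0671, 0.1931]
orientation: [-2.364, 2.06, -0.065]
force: [-0.2, 1.8, 6.3]
width: 0.0001
```

```bash
python3 set.py .57 0.07 .190 -1.4;python3 -c "
from h import *
a=vision.read_camera('scene')
crop(a,'s8.png',240,180,110,100,7)"
```

```text
t 14.72 pos [0.5902 0.0671 0.1927] toolx yaw -1.434 F [0.3 2.4 5.3] w 0.0005 q [-0.01  0.16  1.69 -0.02  1.25  1.43]
 mm [-5.7 19.7  1.9] shares [-0.038  0.131  0.013] rows@0.27: 0.49363576926669755
 toolz(world) [ 0.035 -0.023 -0.999] tilt 0.042
 turn share -0.067
```

View pics/s8.png

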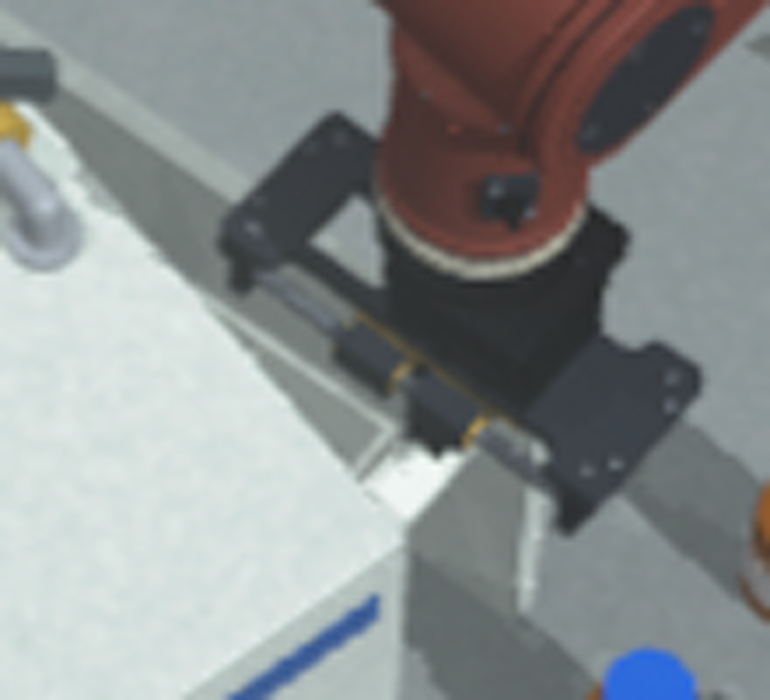

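Call:
apply_moves(commands="255 0 0.09 0.03 -0.08; 255 0 0.09 0.02 -0.08; 255 0 0.09 0.015 -0.08")

```text
t: 15.02
position: [0.5557, 0.0614, 0.1936]
orientation: [-2.478, 1.904, -0.08]
force: [-0.1, 3.5, 4.1]
width: 0.0002
```

```bash
python3 set.py .54 0.06 .20 -1.25;python3 -c "
from h import *
a=vision.read_camera('scene')
crop(a,'s9.png',240,150,140,130,5)"
```

```text
t 15.12 pos [0.5544 0.061  0.1934] toolx yaw -1.312 F [0.1 4.4 5.8] w 0.001 q [-0.02  0.07  1.8  -0.02  1.23  1.3 ]
 mm [-2.6 13.9 -7.3] shares [-0.017  0.093 -0.049] rows@0.27: 0.3813587324550583
 toolz(world) [ 0.048 -0.02  -0.999] tilt 0.052
 turn share -0.124
```

View pics/s9.png

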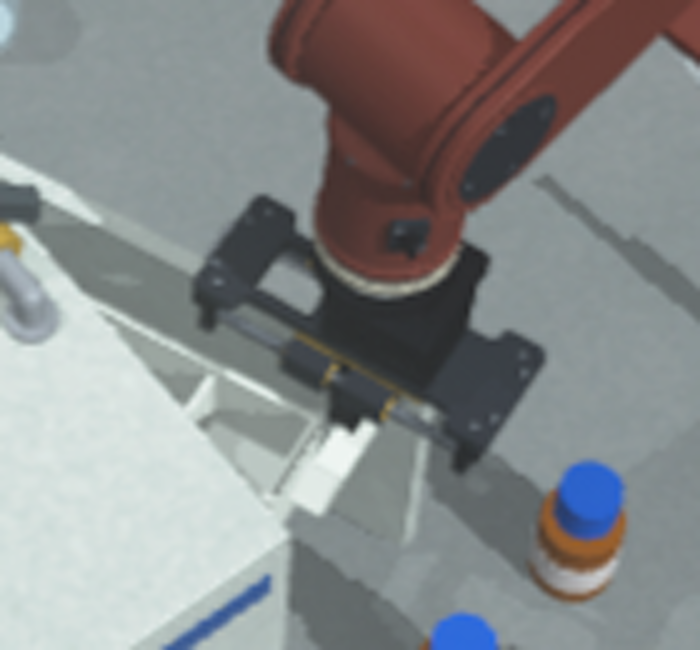

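```bash
python3 -c "
from h import *
for th in np.arange(.35,1.51,.115):
  p=Dw((.026,.27,.2),th); print(round(th,3),p.round(3),'r',round(np.hypot(p[0],p[1]),3),'yaw',round(-1.658+th,3))
for th in (1.2,1.3,1.4,1.5):
  print(th,[Dw((.068,y,.085),th).round(3) for y in(.068,.14,.212)],Dw((-.04,.19,.2),th).round(3),Dw((0,.31,.2),th).round(3))
"
```

```text
0.35 [0.557 0.061 0.2  ] r 0.56 yaw -1.308
0.465 [0.527 0.054 0.2  ] r 0.529 yaw -1.193
0.58 [0.497 0.044 0.2  ] r 0.499 yaw -1.078
0.695 [0.469 0.03  0.2  ] r 0.47 yaw -0.963
0.81 [0.443 0.013 0.2  ] r 0.443 yaw -0.848
0.925 [ 0.419 -0.007  0.2  ] r 0.419 yaw -0.733
1.04 [ 0.397 -0.029  0.2  ] r 0.398 yaw -0.618
1.155 [ 0.378 -0.054  0.2  ] r 0.382 yaw -0.503
1.27 [ 0.362 -0.08   0.2  ] r 0.371 yaw -0.388
1.385 [ 0.349 -0.109  0.2  ] r 0.366 yaw -0.273
1.5 [ 0.34  -0.138  0.2  ] r 0.367 yaw -0.158
1.2 [array([ 0.571, -0.115,  0.085]), array([ 0.507, -0.084,  0.085]), array([ 0.442, -0.052,  0.085])] [ 0.414 -0.158  0.2  ] [ 0.324 -0.069  0.2  ]
1.3 [array([ 0.562, -0.119,  0.085]), array([ 0.495, -0.094,  0.085]), array([ 0.427, -0.069,  0.085])] [ 0.41  -0.177  0.2  ] [ 0.312 -0.098  0.2  ]
1.4 [array([ 0.554, -0.123,  0.085]), array([ 0.484, -0.105,  0.085]), array([ 0.414, -0.087,  0.085])] [ 0.408 -0.197  0.2  ] [ 0.302 -0.127  0.2  ]
1.5 [array([ 0.546, -0.129,  0.085]), array([ 0.475, -0.117,  0.085]), array([ 0.403, -0.106,  0.085])] [ 0.408 -0.216  0.2  ] [ 0.296 -0.158  0.2  ]
```

Call:
apply_moves(commands="255 0 0.03 -0.13 0")

```text
t: 15.25
position: [0.5484, 0.0601, 0.2117]
orientation: [-2.478, 1.91, -0.075]
force: [-0.1, -0.4, -0.6]
width: 0.0001
```

```bash
python3 set.py .527 0.054 .21 -1.193
```

```text
t 15.35 pos [0.5518 0.0599 0.2182] toolx yaw -1.314 F [1.1 0.2 0.1] w 0.0002 q [-0.02  0.03  1.78 -0.02  1.27  1.3 ]
 mm [-0.9 25.8  6.9] shares [-0.006  0.172  0.046] rows@0.27: 0.6419768027192335
 toolz(world) [ 0.056 -0.02  -0.998] tilt 0.06
 turn share -0.243
```

Call:
apply_moves(commands="255 0 0.15 0 -0.18; 255 0 0.15 0.01 -0.18; 255 0 0.15 0.01 -0.18")

```text
t: 15.6
position: [0.4924, 0.0363, 0.2173]
orientation: [-2.715, 1.548, -0.106]
force: [1.0, -0.1, 0.2]
width: -0.0
```

```bash
python3 set.py .469 0.03 .21 -.963
```

```text
t 15.7 pos [0.4904 0.0355 0.2164] toolx yaw -1.041 F [ 0.9 -0.   0.7] w 0.0004 q [-0.08 -0.13  1.94 -0.02  1.26  0.97]
 mm [-6.4 21.5  5.1] shares [-0.043  0.144  0.034] rows@0.27: 0.552491771506088
 toolz(world) [ 0.063 -0.021 -0.998] tilt 0.067
 turn share -0.155
```

Call:
apply_moves(commands="255 -0.02 0.17 0.02 -0.22; 255 -0.02 0.17 0.02 -0.22; 255 0 0.17 0.02 -0.22")

```text
t: 15.95
position: [0.4298, -0.0051, 0.2074]
orientation: [-2.942, 1.083, -0.116]
force: [0.1, 1.3, 0.1]
width: 0.0006
```

```bash
python3 set.py .419 -0.007 .21 -.733
```

```text
t 16.05 pos [ 0.4284 -0.0066  0.2066] toolx yaw -0.711 F [ 0.4  0.3 -0. ] w 0.0003 q [-0.19 -0.3   2.11 -0.01  1.27  0.52]
 mm [-6.6  6.3 -4.1] shares [-0.044  0.042 -0.027] rows@0.27: 0.2405628134138981
 toolz(world) [ 0.069 -0.022 -0.997] tilt 0.072
 turn share 0.045
```

Call:
apply_moves(commands="255 -0.02 0.17 0.02 -0.22; 255 -0.01 0.17 0.02 -0.22; 255 -0.01 0.17 0.02 -0.22")

```text
t: 16.3
position: [0.3854, -0.0656, 0.1997]
orientation: [3.075, -0.594, 0.126]
force: [1.7, -1.1, -0.6]
width: 0.0001
```

```bash
python3 set.py .378 -0.054 .21 -.503
```

```text
t 16.4 pos [ 0.3843 -0.0673  0.199 ] toolx yaw -0.387 F [ 0.8  1.3 -0. ] w 0.0009 q [-0.38 -0.42  2.21  0.01  1.28  0.  ]
 mm [ -9.9 -10.  -11.7] shares [-0.066 -0.067 -0.078] rows@0.27: 0.4400325652511985
 toolz(world) [ 0.076 -0.023 -0.997] tilt 0.079
 turn share 0.232
```

Call:
apply_moves(commands="255 -0.02 0.15 -0.04 -0.1; 255 -0.02 0.15 -0.02 -0.15")

```text
t: 16.57
position: [0.3641, -0.1056, 0.2085]
orientation: [3.101, -0.42, 0.125]
force: [-0.1, -1.2, -0.2]
width: 0.0009
```

```bash
python3 set.py .349 -0.109 .21 -.273;python3 -c "
from h import *
a=vision.read_camera('scene');b=vision.read_camera('top')
crop(a,'s10.png',200,120,190,160,4);crop(b,'t10.png',180,120,190,150,4)"
```

```text
t 16.67 pos [ 0.3638 -0.1073  0.2087] toolx yaw -0.273 F [ 0.9  0.7 -0.4] w 0.0007 q [-0.51 -0.47  2.22  0.02  1.31 -0.24]
 mm [-13.7   5.7  -2.4] shares [-0.091  0.038 -0.016] rows@0.27: 0.3595271410205248
 toolz(world) [ 0.078 -0.023 -0.997] tilt 0.081
 turn share -0.0
```

View pics/s10.png

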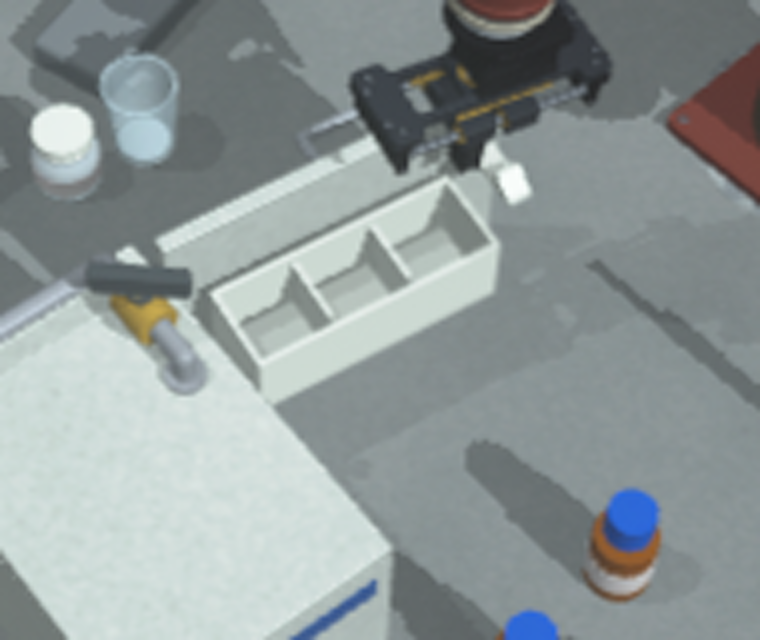

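View pics/t10.png

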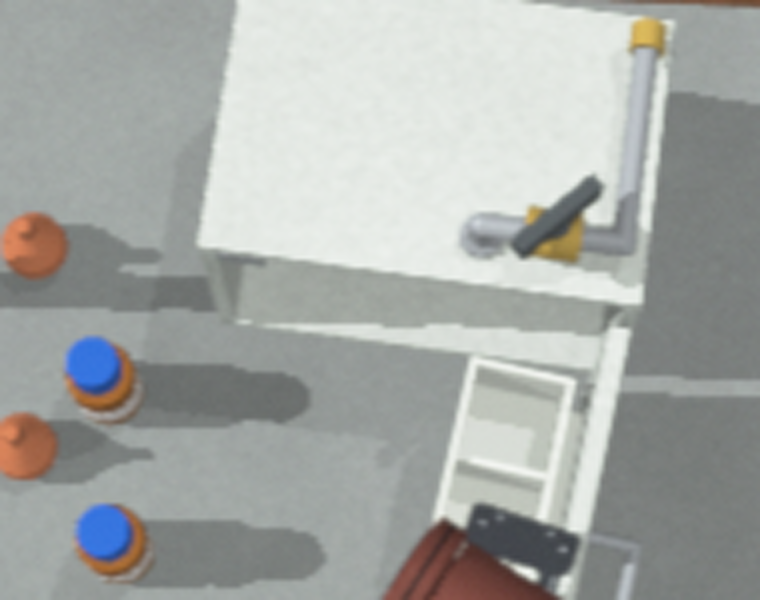

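Call:
apply_moves(commands="120 0 -0.05 -0.2 0; 120 0 -0.05 -0.278 0; 120 0 0 -0.278 0; 120 0 0 -0.278 0; 120 0 0 -0.278 0")

```text
t: 17.18
position: [0.3523, -0.0793, 0.3987]
orientation: [-3.106, 0.456, -0.091]
force: [1.1, -0.5, 1.0]
width: 0.026
```

```bash
python3 q.py; python3 set.py .456 .174 .25 -.25; python3 q.py
```

```text
17.183 [-0.4579 -0.546   1.9194  0.0189  1.7136 -0.1633] sum 3.087 [ 0.3523 -0.0793  0.3987] vel [ 0.019  0.024 -0.932  0.007  0.918  0.068] eff [  0.3 -16.3 -36.5   0.2  -1.1  -0.1]
t 17.28 pos [ 0.3547 -0.0805  0.4047] toolx yaw -0.291 F [-0.2 -0.7 -0.2] w 0.0338 q [-0.46 -0.55  1.91  0.02  1.71 -0.16]
 mm [  13.2 -271.8  158. ] shares [ 0.088 -1.812  1.053] rows@0.27: 7.544946098894449
 toolz(world) [ 0.069 -0.013 -0.998] tilt 0.07
 turn share -0.082
17.283 [-0.458  -0.5482  1.9104  0.0189  1.712  -0.1639] sum 3.0742 [ 0.3547 -0.0805  0.4047] vel [-0.005  0.025  0.129 -0.003 -0.074 -0.009] eff [ -0.1 -14.7 -40.6   0.2   0.6   0. ]
```

Call:
apply_moves(commands="40 0.012 -0.26 0.0 0; 40 0.012 -0.26 0 0; 40 0.012 -0.26 0 0; 40 0.012 -0.26 0 0; 40 0.012 -0.26 0 0")

```text
t: 17.7
position: [0.4267, 0.1054, 0.4091]
orientation: [3.092, -0.515, 0.123]
force: [2.1, -1.4, -0.4]
width: 0.0667
```

```bash
python3 set.py .456 .174 .25 -.25; python3 q.py;python3 -c "
from h import *
import pickle
a=vision.read_camera('scene');b=vision.read_camera('top');pickle.dump((a,b),open('p11.pkl','wb'))
crop(a,'s11.png',220,130,110,100,7);crop(b,'t11.png',280,190,70,110,7);crop(a,'s11b.png',300,220,90,110,6);crop(b,'t11b.png',170,165,60,110,5)"
```

```text
t 17.8 pos [0.4268 0.1089 0.408 ] toolx yaw -0.322 F [-0.7 -0.5 -0.1] w 0.0711 q [ 0.09 -0.34  1.77 -0.02  1.65  0.4 ]
 mm [ -4.7 -69.6 158.7] shares [-0.031 -0.464  1.058] rows@0.27: 4.157457707900169
 toolz(world) [ 0.074 -0.015 -0.997] tilt 0.076
 turn share -0.143
17.8 [ 0.0861 -0.3424  1.7652 -0.0213  1.6461  0.4049] sum 3.0689 [0.4268 0.1089 0.408 ] vel [-0.1   -0.046  0.035 -0.049  0.041 -0.11 ] eff [  1.7 -24.2 -41.4   0.4  -0.7   0.9]
```

View pics/s11.png

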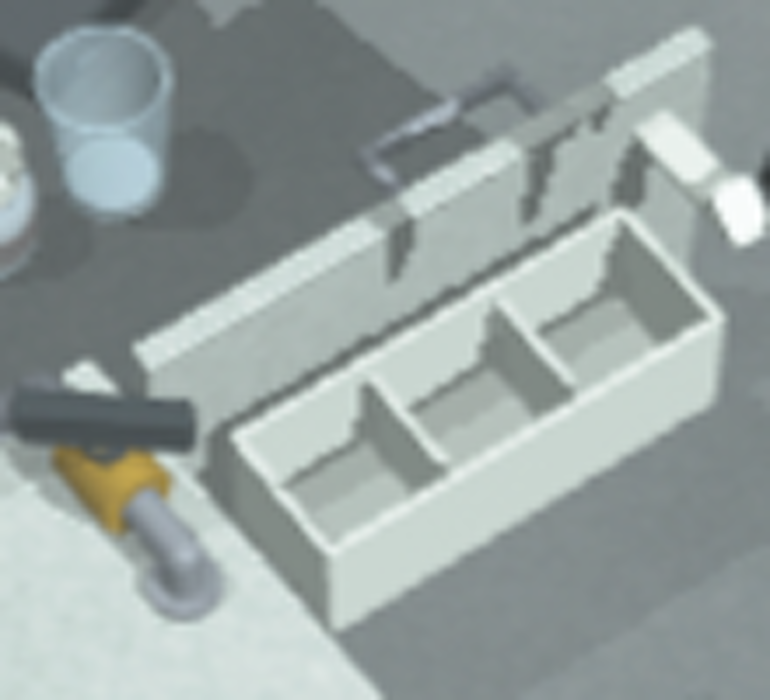

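View pics/t11.png

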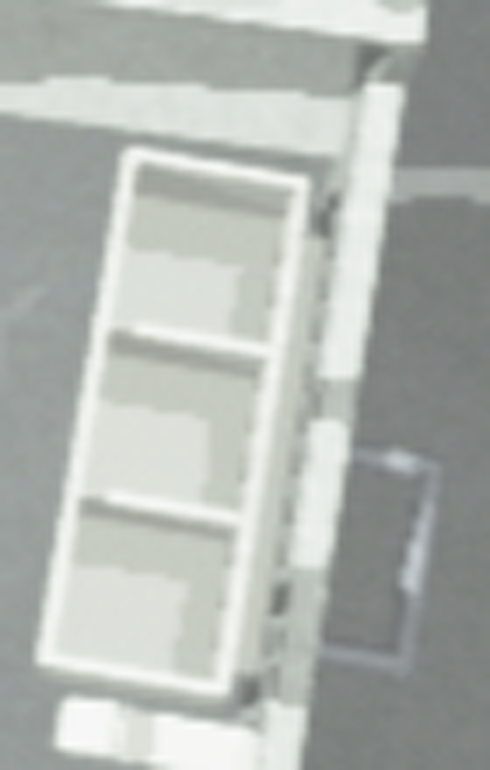

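View pics/s11b.png

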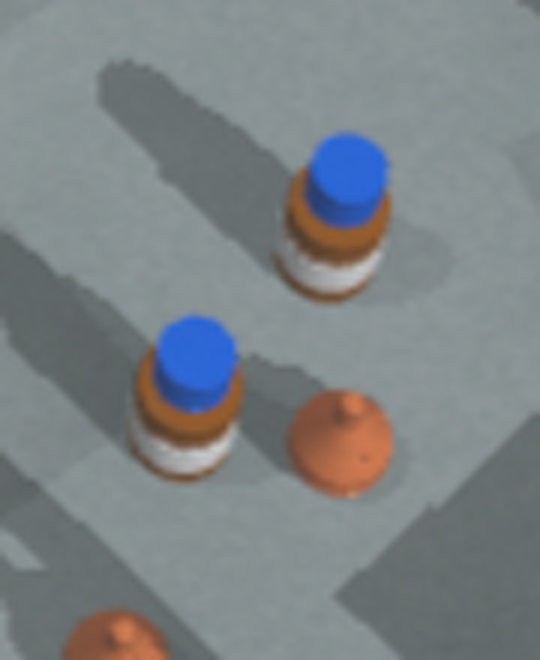

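```bash
cat > rack.py <<'E'
from h import *
import pickle
from scipy.optimize import least_squares
a,b=pickle.load(open("p11.pkl","rb"))
S=lambda x,y:np.array((220+x/7-.5,130+y/7-.5)); U=lambda x,y:np.array((280+x/7-.5,190+y/7-.5))
def c(i,j): return (.068+i*.039,.14+j*.109,.151)
obs=[(a,c(-1,-1),S(232,435)),(a,c(1,-1),S(335,550)),(a,c(1,1),S(722,318)),(a,c(-1,1),S(620,210)),
(b,c(1,-1),U(125,150)),(b,c(-1,-1),U(310,182)),(b,c(1,1),U(38,662)),(b,c(-1,1),U(230,697))]
f=lambda q:np.concatenate([proj(p,Dw(X,q[0])+[q[1],q[2],0])[0]-o for p,X,o in obs])
r=least_squares(f,[1.4,0,0]);print(r.x,f(r.x).round(1))
g=lambda q:f([q[0],0,0]); r2=least_squares(g,[1.4]);print(r2.x,g(r2.x).round(1))
for y in (.068,.14,.212): print(Dw((.068,y,.085),r.x[0])+[r.x[1],r.x[2],0],Dw((.068,y,.085),r2.x[0]))
E
python3 rack.py
python3 -c "
from h import *
import pickle
a,b=pickle.load(open('p11.pkl','rb'))
S=lambda x,y:(300+x/6-.5,220+y/6-.5); U=lambda x,y:(170+x/5-.5,165+y/5-.5)
print(onz(a,S(350,168),.11),onz(a,S(197,350),.11))
T=lambda x,y:(180+x/4-.5,120+y/4-.5)
p=[onz(b,T(522,245),.294),onz(b,T(597,187),.294)];d=p[1]-p[0];print('valve yaw',np.arctan2(d[1],d[0]),p)
"
```

```text
[ 1.53188902e+00 -9.30187090e-04  1.80589267e-03] [-0.5 -0.3 -1.   0.7 -0.2 -0.2 -0.4 -0.9 -0.2  0.5 -0.6  0.4 -0.2  0.2
 -0.7 -0.1]
[1.52757843] [-1.1 -0.4 -1.7  0.6 -0.7 -0.1 -0.8 -0.9  0.4  0.1  0.   0.   0.1 -0.3
 -0.4 -0.5]
[ 0.54226279 -0.12870662  0.085     ] [ 0.54352125 -0.13025938  0.085     ]
[ 0.47083691 -0.11963228  0.085     ] [ 0.47213515 -0.12087724  0.085     ]
[ 0.39941103 -0.11055794  0.085     ] [ 0.40074905 -0.1114951   0.085     ]
[0.4556945 0.1766187 0.11     ] [0.58400635 0.19388485 0.11      ]
valve yaw -0.8515258794701217 [array([ 0.63573808, -0.12199097,  0.294     ]), array([ 0.67927276, -0.17170069,  0.294     ])]
```

View pics/t11b.png

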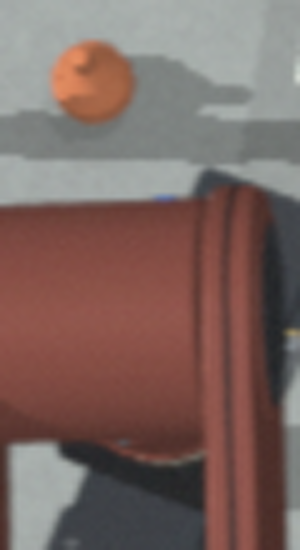

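Call:
apply_moves(commands="20 -0.015 -0.2 -0.278 -0.1; 20 -0.015 -0.2 -0.278 0; 20 0 -0.05 -0.278 0;20 0 0 -0.278 0")

```text
t: 18.23
position: [0.4262, 0.1657, 0.5526]
orientation: [3.09, -0.445, 0.072]
force: [0.8, 0.5, 0.5]
width: 0.0798
```

Call:
apply_moves(commands="20 0 0 0.278 0")

```text
t: 18.32
position: [0.432, 0.1655, 0.535]
orientation: [3.101, -0.452, 0.129]
force: [1.3, 0.5, 5.2]
width: 0.0799
```

```bash
python3 set.py .456 .175 .25 -.13; python3 q.py
```

```text
t 18.42 pos [0.4276 0.1638 0.5075] toolx yaw -0.289 F [ 0.5  0.8 -1.9] w 0.08 q [ 0.22 -0.23  1.5  -0.04  1.85  0.5 ]
 mm [ 12.8 -22.7 258. ] shares [ 0.086 -0.152  1.72 ] rows@0.27: 6.217791911426428
 toolz(world) [ 0.037 -0.027 -0.999] tilt 0.046
 turn share -0.318
18.417 [ 0.2179 -0.2323  1.495  -0.0358  1.848   0.497 ] sum 3.1107 [0.4276 0.1638 0.5075] vel [-0.011  0.025  0.009 -0.002  0.052 -0.009] eff [  1.1 -39.7 -50.1  -0.1  -0.6   0. ]
```

Call:
apply_moves(commands="20 0 0 0.278 0")

```text
t: 18.5
position: [0.4301, 0.1623, 0.4746]
orientation: [3.089, -0.455, 0.077]
force: [1.4, 0.4, 1.7]
width: 0.0802
```

```bash
python3 set.py .456 .175 .25 -.13; python3 q.py
```

```text
t 18.6 pos [0.4262 0.1613 0.46  ] toolx yaw -0.292 F [-0.  -0.3 -1.8] w 0.0801 q [ 0.21 -0.24  1.59 -0.04  1.78  0.5 ]
 mm [ 18.6 -26.7 210. ] shares [ 0.124 -0.178  1.4  ] rows@0.27: 5.096125812882139
 toolz(world) [ 0.02  -0.031 -0.999] tilt 0.037
 turn share -0.324
18.6 [ 0.213  -0.2438  1.5918 -0.0353  1.7801  0.4977] sum 3.1282 [0.4262 0.1613 0.46  ] vel [ 0.004 -0.003 -0.161  0.001  0.065 -0.005] eff [  0.6 -35.6 -45.7  -0.1  -0.8   0. ]
```

Call:
apply_moves(commands="20 0.06 -0.09 0.22 -0.16")

```text
t: 18.68
position: [0.4392, 0.1691, 0.4356]
orientation: [3.097, -0.335, 0.049]
force: [2.3, 0.7, 2.6]
width: 0.0802
```

```bash
python3 set.py .456 .175 .25 -.13
```

```text
t 18.78 pos [0.4379 0.1695 0.4254] toolx yaw -0.213 F [ 0.  -0.5 -1.1] w 0.0801 q [ 0.22 -0.21  1.63 -0.03  1.72  0.43]
 mm [ 13.3 -14.4 175.3] shares [ 0.089 -0.096  1.169] rows@0.27: 4.2302837153835915
 toolz(world) [ 0.011 -0.033 -0.999] tilt 0.035
 turn share -0.165
```

Call:
apply_moves(commands="20 0.06 -0.08 0.25 -0.16")

```text
t: 18.87
position: [0.4511, 0.1773, 0.3987]
orientation: [3.105, -0.213, 0.039]
force: [1.1, 1.1, 1.7]
width: 0.08
```

```bash
python3 set.py .456 .175 .25 -.13; python3 q.py
```

```text
t 18.97 pos [0.4485 0.1772 0.3874] toolx yaw -0.134 F [-0.9 -0.  -0.5] w 0.0803 q [ 0.24 -0.17  1.67 -0.03  1.65  0.37]
 mm [  6.4  -3.4 137.4] shares [ 0.043 -0.022  0.916] rows@0.27: 3.2997161483617803
 toolz(world) [ 0.005 -0.034 -0.999] tilt 0.035
 turn share -0.009
18.967 [ 0.2359 -0.1748  1.6658 -0.0347  1.6538  0.3675] sum 3.1448 [0.4485 0.1772 0.3874] vel [-0.003 -0.041 -0.057 -0.007  0.079  0.065] eff [  0.3 -35.  -43.6  -0.   -0.9  -0.7]
```

Call:
apply_moves(commands="20 0.02 0.0 0.27 0; 20 0.015 0 0.27 0; 20 0 0 0.27 0")

```text
t: 19.22
position: [0.4623, 0.1731, 0.2845]
orientation: [3.105, -0.229, 0.048]
force: [0.2, 0.4, 0.1]
width: 0.0801
```

```bash
python3 set.py .456 .1755 .15 -.13; python3 q.py
```

```text
t 19.32 pos [0.4577 0.172  0.2776] toolx yaw -0.146 F [-0.8  0.5 -0.6] w 0.0802 q [ 0.22 -0.13  1.83 -0.04  1.44  0.37]
 mm [ -4.6  -7.1 127.3] shares [-0.031 -0.047  0.849] rows@0.27: 3.0602820889701605
 toolz(world) [ 0.014 -0.033 -0.999] tilt 0.036
 turn share -0.032
19.317 [ 0.2213 -0.1327  1.8299 -0.0354  1.438   0.3721] sum 3.1353 [0.4577 0.172  0.2776] vel [ 0.008 -0.039 -0.103  0.003  0.077 -0.015] eff [ -0.1 -34.4 -41.1  -0.1  -1.2   0.1]
```

Call:
apply_moves(commands="20 -0.01 -0.03 0.27 0; 20 -0.01 -0.02 0.25 0; 20 0 0 0.15 0")

```text
t: 19.57
position: [0.4669, 0.1779, 0.1953]
orientation: [3.106, -0.242, 0.058]
force: [-0.6, -0.9, 0.8]
width: 0.08
```

```bash
python3 set.py .456 .1755 .101 -.13; python3 -c "
from h import *
a=vision.read_camera('scene')
crop(a,'s12.png',290,180,120,110,6)"
```

```text
t 19.67 pos [0.4656 0.1773 0.1939] toolx yaw -0.154 F [-0.4  0.5  0.7] w 0.0798 q [ 0.23 -0.06  1.92 -0.04  1.26  0.39]
 mm [-12.4   0.9  92.6] shares [-0.083  0.006  0.617] rows@0.27: 2.241188625007091
 toolz(world) [ 0.03  -0.03  -0.999] tilt 0.043
 turn share -0.049
```

View pics/s12.png

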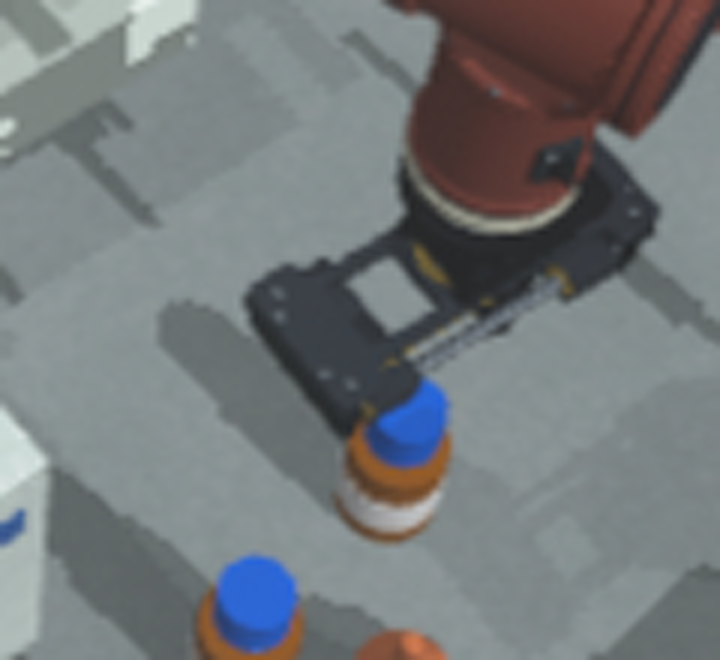

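Call:
apply_moves(commands="20 -0.085 0 0.25 -0.03")

```text
t: 19.8
position: [0.4639, 0.18, 0.1689]
orientation: [3.111, -0.22, 0.083]
force: [1.6, 0.4, 0.8]
width: 0.0805
```

```bash
python3 set.py .456 .1755 .101 -.13
```

```text
t 19.9 pos [0.4539 0.1782 0.1579] toolx yaw -0.139 F [-1.3  1.5  0.2] w 0.08 q [ 0.24 -0.04  1.98 -0.04  1.18  0.39]
 mm [ 0.5  1.  57. ] shares [0.004 0.007 0.38 ] rows@0.27: 1.366007608233611
 toolz(world) [ 0.03  -0.03  -0.999] tilt 0.042
 turn share -0.019
```

Call:
apply_moves(commands="20 0.0 0 0.22 0")

```text
t: 19.98
position: [0.4608, 0.1788, 0.1334]
orientation: [3.109, -0.219, 0.069]
force: [2.3, -0.1, 1.1]
width: 0.0803
```

```bash
python3 set.py .456 .1755 .101 -.13
```

```text
t 20.08 pos [0.4542 0.1769 0.1248] toolx yaw -0.14 F [-1.7 -0.1 -0.8] w 0.08 q [ 0.23  0.    2.   -0.04  1.12  0.39]
 mm [ 1.3  0.5 23.9] shares [0.009 0.003 0.159] rows@0.27: 0.57329152435699
 toolz(world) [ 0.027 -0.031 -0.999] tilt 0.041
 turn share -0.021
```

Call:
apply_moves(commands="20 0.008 0.003 0.155 0")

```text
t: 20.17
position: [0.4603, 0.1767, 0.1079]
orientation: [3.107, -0.22, 0.057]
force: [1.3, 0.0, 1.0]
width: 0.0801
```

```bash
python3 set.py .456 .1755 .101 -.13
```

```text
t 20.27 pos [0.4559 0.1754 0.1024] toolx yaw -0.141 F [-1.3 -0.7 -0.2] w 0.0804 q [ 0.23  0.04  2.01 -0.04  1.07  0.39]
 mm [ 0.  -0.2  1.4] shares [ 0.    -0.001  0.009] rows@0.27: 0.033098336002964406
 toolz(world) [ 0.025 -0.031 -0.999] tilt 0.04
 turn share -0.022
```

Call:
apply_moves(commands="255 0 0 0.01 0", force=25)

```text
t: 20.35
position: [0.4569, 0.1755, 0.1031]
orientation: [3.104, -0.221, 0.043]
force: [0.5, -0.6, 1.1]
width: 0.078
```

```bash
for i in 1 2 3 4 5; do python3 set.py .456 .1755 .101 -.13 | head -1; done
```

```text
t 20.45 pos [0.4574 0.1756 0.1033] toolx yaw -0.141 F [ 0.3 -0.   0.7] w 0.0721 q [ 0.23  0.04  2.01 -0.04  1.07  0.39]
t 20.55 pos [0.4571 0.1756 0.1028] toolx yaw -0.141 F [-0.4  0.9 -0. ] w 0.0648 q [ 0.23  0.04  2.01 -0.04  1.07  0.39]
t 20.65 pos [0.4567 0.1755 0.1021] toolx yaw -0.141 F [ 0.1 -0.3  0.2] w 0.0569 q [ 0.23  0.04  2.01 -0.04  1.07  0.39]
t 20.75 pos [0.4562 0.1754 0.1015] toolx yaw -0.141 F [-0.2 -0.2  1. ] w 0.0496 q [ 0.23  0.04  2.01 -0.04  1.07  0.39]
t 20.85 pos [0.456  0.1754 0.1011] toolx yaw -0.141 F [ 0.8 -0.7 -0.4] w 0.0416 q [ 0.23  0.04  2.01 -0.04  1.07  0.39]
```

```bash
python3 set.py .456 .1755 .28 -.13
```

```text
t 20.95 pos [0.456  0.1753 0.1011] toolx yaw -0.141 F [-0.2  0.   1.7] w 0.0395 q [ 0.23  0.04  2.01 -0.04  1.07  0.39]
 mm [   5.1    4.8 -178.8] shares [ 0.034  0.032 -1.192] rows@0.27: 4.291069970902251
 toolz(world) [ 0.025 -0.031 -0.999] tilt 0.04
 turn share -0.022
```

Call:
apply_moves(commands="255 0 0 -0.15 0; 255 0 0 -0.25 0; 255 0 0 -0.25 0; 255 0 0 -0.25 0; 255 0 0 -0.25 0")

```text
t: 21.37
position: [0.4437, 0.1788, 0.2664]
orientation: [3.096, -0.22, 0.001]
force: [0.9, 0.8, -0.5]
width: 0.0393
```

```bash
python3 set.py .472 -.12 .31 -.13; python3 q.py
```

```text
t 21.47 pos [0.4479 0.18   0.2728] toolx yaw -0.141 F [ 1.3  0.4 -0.5] w 0.0393 q [ 0.24 -0.14  1.85 -0.04  1.43  0.39]
 mm [ 66.7 294.6 -26.6] shares [ 0.444  1.964 -0.177] rows@0.27: 7.27153289108016
 toolz(world) [ 0.011 -0.034 -0.999] tilt 0.036
 turn share -0.023
21.467 [ 0.2426 -0.143   1.848  -0.0363  1.4337  0.3891] sum 3.1387 [0.4479 0.18   0.2728] vel [-0.003  0.046  0.093 -0.002 -0.075  0.002] eff [  0.2 -31.9 -38.2  -0.1   1.2  -0. ]
```

Call:
apply_moves(commands="255 -0.005 0.15 -0.08 0; 255 -0.005 0.25 -0.03 0; 255 -0.005 0.25 0.01 0; 255 -0.005 0.25 0.01 0; 255 -0.005 0.25 0.01 0")

```text
t: 21.88
position: [0.4195, 0.011, 0.2898]
orientation: [3.105, -0.2, 0.024]
force: [1.4, 0.4, -1.3]
width: 0.0392
```

```bash
python3 set.py .400 -.1113 .29 -.13; python3 q.py
```

```text
t 21.98 pos [0.4192 0.0075 0.2894] toolx yaw -0.137 F [ 0.1  0.8 -1.3] w 0.0394 q [-0.15 -0.33  1.97 -0.03  1.48 -0.01]
 mm [ -2.8 120.3   3.1] shares [-0.019  0.802  0.021] rows@0.27: 2.886018688479031
 toolz(world) [ 0.012 -0.034 -0.999] tilt 0.036
 turn share -0.013
21.983 [-0.1463 -0.3331  1.9732 -0.0315  1.4845 -0.007 ] sum 3.1247 [0.4192 0.0075 0.2894] vel [ 0.09   0.023 -0.021  0.061 -0.003  0.097] eff [ -1.9 -24.8 -40.5  -0.6  -0.   -1. ]
```

Call:
apply_moves(commands="255 -0.005 0.25 0.02 0; 255 -0.005 0.25 0.01 0; 255 -0.005 0.22 0.01 0")

```text
t: 22.23
position: [0.4022, -0.0954, 0.2843]
orientation: [3.108, -0.199, 0.021]
force: [0.3, -0.4, -1.3]
width: 0.0395
```

```bash
python3 set.py .400 -.1113 .29 -.13; python3 q.py;python3 -c "
from h import *
a=vision.read_camera('scene')
crop(a,'s13.png',220,110,130,110,6)"
```

```text
t 22.33 pos [ 0.4017 -0.098   0.2839] toolx yaw -0.134 F [ 0.5  0.9 -1.4] w 0.0392 q [-0.41 -0.35  2.   -0.02  1.47 -0.28]
 mm [ 0.2 13.6 -5.7] shares [ 0.001  0.091 -0.038] rows@0.27: 0.3532418782351395
 toolz(world) [ 0.01  -0.03  -0.999] tilt 0.032
 turn share -0.009
22.333 [-0.4122 -0.3519  1.9972 -0.0233  1.4748 -0.2756] sum 3.1201 [ 0.4017 -0.098   0.2839] vel [ 0.073 -0.003 -0.003  0.049  0.017  0.085] eff [ -1.8 -23.5 -40.7  -0.5  -0.2  -0.9]
```

View pics/s13.png

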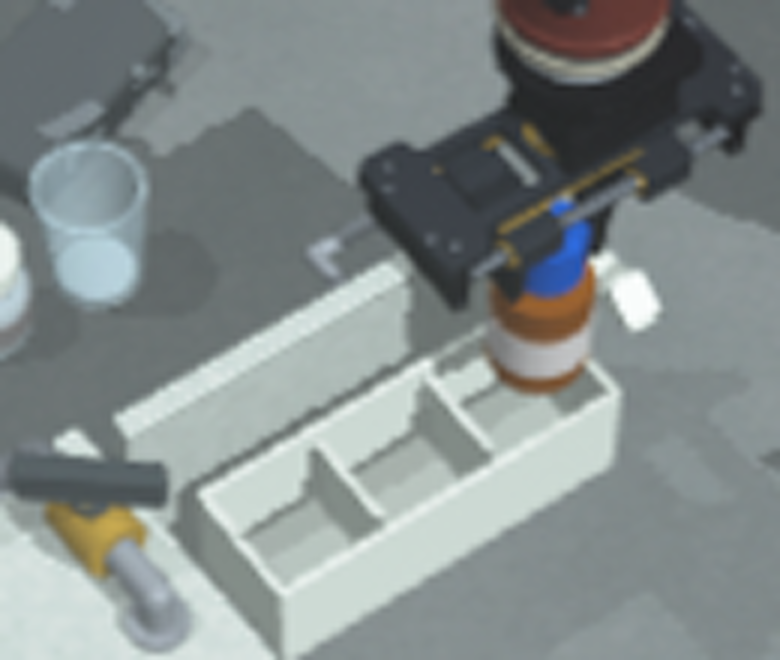

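Call:
apply_moves(commands="255 -0.01 0.075 0.0 0")

```text
t: 22.47
position: [0.3993, -0.1055, 0.2837]
orientation: [3.109, -0.208, 0.019]
force: [0.1, 0.5, -0.9]
width: 0.0394
```

```bash
python3 set.py .3995 -.1095 .2 -.13
```

```text
t 22.57 pos [ 0.399  -0.1066  0.2836] toolx yaw -0.134 F [-0.  -0.2 -1.6] w 0.0398 q [-0.44 -0.35  2.   -0.02  1.48 -0.3 ]
 mm [-0.3  0.6 83.7] shares [-0.002  0.004  0.558] rows@0.27: 2.007100134457733
 toolz(world) [ 0.01  -0.028 -1.   ] tilt 0.029
 turn share -0.008
```

Call:
apply_moves(commands="255 0 0 0.2 0")

```text
t: 22.65
position: [0.4027, -0.1077, 0.2587]
orientation: [3.105, -0.208, 0.033]
force: [1.4, -0.9, -1.5]
width: 0.0394
```

```bash
python3 set.py .3995 -.109 .2 -.13
```

```text
t 22.75 pos [ 0.3975 -0.1051  0.2497] toolx yaw -0.133 F [-1.  -0.1 -1.5] w 0.0397 q [-0.43 -0.33  2.05 -0.02  1.41 -0.3 ]
 mm [ 2.2  2.4 49.8] shares [0.015 0.016 0.332] rows@0.27: 1.1959834740547721
 toolz(world) [ 0.003 -0.024 -1.   ] tilt 0.024
 turn share -0.006
```

Call:
apply_moves(commands="255 0 0 0.18 0")

```text
t: 22.83
position: [0.4004, -0.1057, 0.227]
orientation: [3.109, -0.205, 0.019]
force: [1.1, -0.6, 0.7]
width: 0.0396
```

```bash
python3 set.py .3995 -.109 .189 -.13
```

```text
t 22.93 pos [ 0.3958 -0.1036  0.2195] toolx yaw -0.131 F [-0.8 -0.5 -1.3] w 0.0395 q [-0.43 -0.31  2.08 -0.02  1.36 -0.3 ]
 mm [ 4.4  4.2 30.6] shares [0.029 0.028 0.204] rows@0.27: 0.7476547866480211
 toolz(world) [-0.003 -0.02  -1.   ] tilt 0.021
 turn share -0.003
```

Call:
apply_moves(commands="255 0.03 0.035 0.1 0")

```text
t: 23.02
position: [0.4009, -0.1089, 0.2074]
orientation: [3.114, -0.202, 0.003]
force: [0.3, -1.2, -0.3]
width: 0.0398
```

```bash
python3 set.py .3995 -.109 .187 -.13
```

```text
t 23.12 pos [ 0.3988 -0.1088  0.2038] toolx yaw -0.131 F [-0.2  0.7 -2.7] w 0.0398 q [-0.44 -0.28  2.09 -0.02  1.33 -0.31]
 mm [ 0.8 -0.2 16.8] shares [ 0.005 -0.001  0.112] rows@0.27: 0.4029392547992458
 toolz(world) [-0.006 -0.019 -1.   ] tilt 0.02
 turn share -0.001
```

Call:
apply_moves(commands="255 0.008 0.008 0.1 0")

```text
t: 23.2
position: [0.4015, -0.1106, 0.1923]
orientation: [3.115, -0.203, -0.001]
force: [1.0, -0.4, -1.4]
width: 0.0398
```

```bash
python3 set.py .3995 -.109 .187 -.13
```

```text
t 23.3 pos [ 0.399  -0.1096  0.1885] toolx yaw -0.13 F [-1.2 -0.1 -2.4] w 0.0392 q [-0.44 -0.26  2.11 -0.02  1.29 -0.31]
 mm [ 0.4 -0.7  1.5] shares [ 0.003 -0.005  0.01 ] rows@0.27: 0.0409964433403351
 toolz(world) [-0.008 -0.017 -1.   ] tilt 0.019
 turn share -0.001
```

Call:
apply_moves(commands="255 0 0 0.025 0")

```text
t: 23.38
position: [0.3996, -0.1096, 0.1864]
orientation: [3.117, -0.203, -0.01]
force: [-0.9, -1.8, -0.8]
width: 0.0393
```

```bash
python3 set.py .3995 -.109 .187 -.13
```

```text
t 23.48 pos [ 0.3996 -0.1097  0.1861] toolx yaw -0.13 F [ 0.2  0.4 -1.6] w 0.0393 q [-0.44 -0.26  2.11 -0.02  1.29 -0.31]
 mm [-0.1 -0.6 -0.9] shares [-0.001 -0.004 -0.006] rows@0.27: 0.027088877561679058
 toolz(world) [-0.007 -0.018 -1.   ] tilt 0.019
 turn share -0.0
```

Not yet touching (force still −1.6 N); a bit more.

Call:
apply_moves(commands="255 0 0 0.025 0")

```text
t: 23.57
position: [0.4003, -0.11, 0.1858]
orientation: [3.116, -0.203, -0.007]
force: [-12.5, 5.0, 31.1]
width: 0.0396
```

```bash
python3 set.py .3995 -.109 .187 -.13
```

```text
t 23.67 pos [ 0.4004 -0.1101  0.1859] toolx yaw -0.13 F [-7.5  3.3 17. ] w 0.0398 q [-0.44 -0.25  2.11 -0.02  1.28 -0.31]
 mm [-1.  -0.9 -1.1] shares [-0.007 -0.006 -0.008] rows@0.27: 0.043021047212289505
 toolz(world) [-0.005 -0.019 -1.   ] tilt 0.02
 turn share 0.0
```

Call:
apply_moves(commands="103 0 0 -0.01 0")

```text
t: 23.75
position: [0.4007, -0.1101, 0.1889]
orientation: [3.115, -0.203, -0.005]
force: [-0.2, 0.3, -0.4]
width: 0.042
```

```bash
python3 set.py .3995 -.109 .187 -.13; python3 set.py .3995 -.109 .30 -.13
```

```text
t 23.85 pos [ 0.4014 -0.1104  0.1891] toolx yaw -0.13 F [ 0.3 -0.6 -0.7] w 0.047 q [-0.44 -0.26  2.1  -0.02  1.29 -0.31]
 mm [-2.  -1.2  2.1] shares [-0.014 -0.008  0.014] rows@0.27: 0.07528742431692789
 toolz(world) [-0.002 -0.02  -1.   ] tilt 0.021
 turn share 0.0
t 23.95 pos [ 0.4007 -0.1101  0.1879] toolx yaw -0.13 F [-0.2  0.4 -0.8] w 0.05 q [-0.44 -0.26  2.11 -0.02  1.29 -0.31]
 mm [  -1.5    1.3 -112.1] shares [-0.01   0.008 -0.748] rows@0.27: 2.689670460022558
 toolz(world) [-0.004 -0.02  -1.   ] tilt 0.02
 turn share -0.0
```

Call:
apply_moves(commands="103 0 0 -0.1 0; 103 0 0 -0.25 0;  103 0 0 -0.25 0; 103 0 0 -0.2 0")

```text
t: 24.28
position: [0.3962, -0.1055, 0.302]
orientation: [3.122, -0.204, -0.033]
force: [0.7, -1.2, 0.8]
width: 0.0519
```

```bash
python3 set.py .5835 .192 .30 -.13;python3 -c "
from h import *
a=vision.read_camera('scene')
crop(a,'s14.png',220,130,170,160,4)"
```

```text
t 24.38 pos [ 0.3988 -0.1067  0.306 ] toolx yaw -0.13 F [ 1.3 -0.2 -0.1] w 0.052 q [-0.44 -0.34  1.95 -0.02  1.54 -0.31]
 mm [ 144.4 -320.2   -1. ] shares [ 0.962 -2.134 -0.007] rows@0.27: 8.422318469725829
 toolz(world) [-0.013 -0.015 -1.   ] tilt 0.02
 turn share -0.001
```

View pics/s14.png

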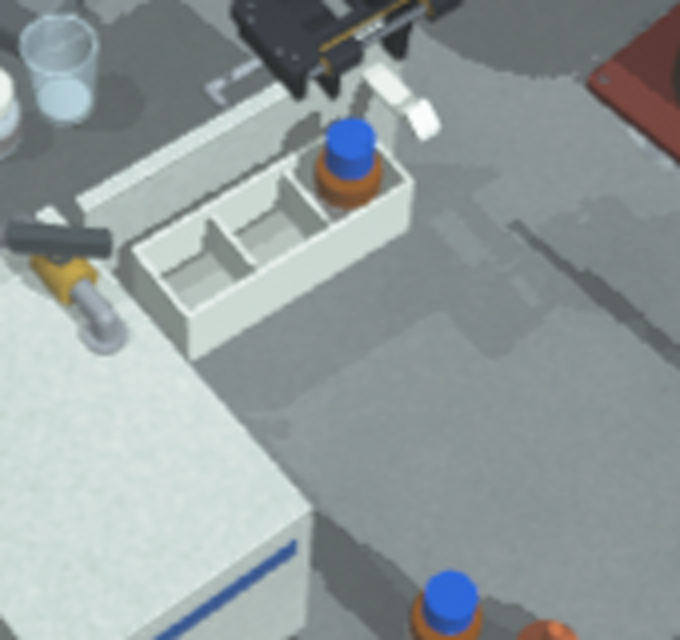

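Call:
apply_moves(commands="40 0.06 -0.15 -0.05 0; 40 0.115 -0.25 0 0; 40 0.115 -0.25 0.01 0; 40 0.115 -0.25 0.01 0; 40 0.115 -0.25 0.01 0")

```text
t: 24.85
position: [0.4969, 0.0533, 0.2959]
orientation: [3.115, -0.225, -0.034]
force: [1.4, -1.7, 0.5]
width: 0.0718
```

```bash
python3 set.py .5835 .192 .30 -.13;python3 q.py; python3 -c "
from h import *
a=vision.read_camera('scene');b=vision.read_camera('top')
crop(a,'s15.png',290,240,100,100,6);crop(b,'t15.png',170,165,60,110,5)
import pickle;pickle.dump((a,b),open('p15.pkl','wb'))"
```

```text
t 24.95 pos [0.4972 0.0562 0.2941] toolx yaw -0.139 F [-0.2 -0.8 -0.5] w 0.0725 q [-0.04 -0.09  1.76 -0.01  1.5   0.1 ]
 mm [  66.5 -146.3  -10. ] shares [ 0.444 -0.975 -0.067] rows@0.27: 3.861481845122592
 toolz(world) [-0.026 -0.014 -1.   ] tilt 0.029
 turn share -0.017
24.95 [-0.0356 -0.0897  1.7597 -0.015   1.4967  0.1041] sum 3.1667 [0.4972 0.0562 0.2941] vel [-0.074 -0.057  0.044 -0.056  0.044 -0.08 ] eff [  1.5 -35.1 -40.8   0.5  -0.2   0.8]
```

View pics/s15.png

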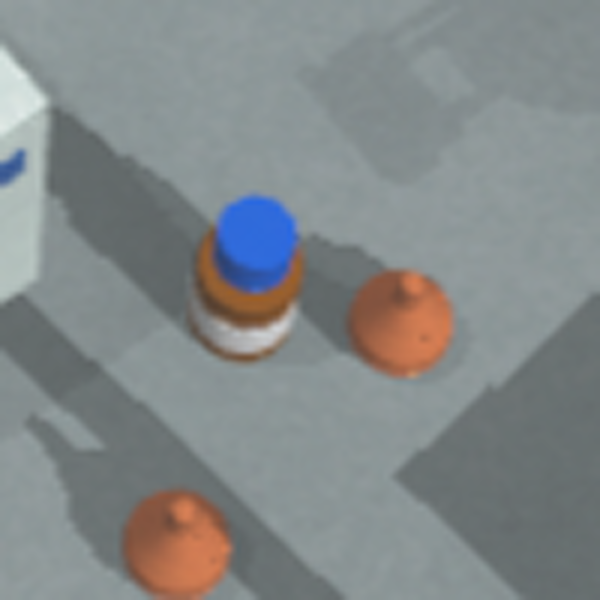

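View pics/t15.png

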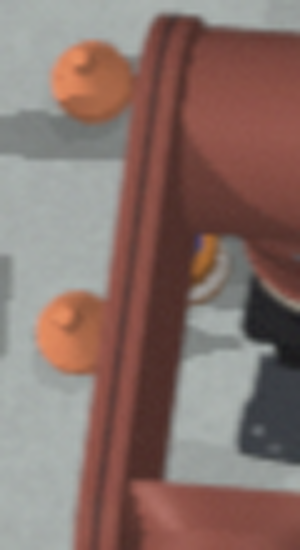

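Call:
apply_moves(commands="30 0.11 -0.24 0 0; 30 0.11 -0.24 0 0; 30 0.11 -0.24 0.02 0;30 0.08 -0.18 0.02 0")

```text
t: 25.38
position: [0.5752, 0.1707, 0.283]
orientation: [3.109, -0.241, -0.041]
force: [0.5, -0.7, 0.3]
width: 0.0766
```

```bash
python3 set.py .5835 .192 .20 -.13;python3 q.py
```

```text
t 25.48 pos [0.575  0.1717 0.2814] toolx yaw -0.152 F [-0.7 -0.7  1.1] w 0.0764 q [ 0.17  0.17  1.52 -0.02  1.49  0.32]
 mm [  7.5 -23.4  80.6] shares [ 0.05  -0.156  0.537] rows@0.27: 2.0211078639652307
 toolz(world) [-0.031 -0.021 -0.999] tilt 0.037
 turn share -0.044
25.483 [ 0.1672  0.1668  1.5195 -0.0156  1.489   0.3206] sum 3.1753 [0.575  0.1717 0.2814] vel [-0.043 -0.059  0.053 -0.034  0.034 -0.045] eff [  1.2 -47.3 -40.8   0.3  -0.1   0.4]
```

Call:
apply_moves(commands="30 0.03 -0.08 0.2 -0.02; 30 0.02 -0.07 0.2 -0.02; 30 0 0 0.15 0")

```text
t: 25.73
position: [0.5871, 0.1873, 0.2026]
orientation: [3.112, -0.21, -0.027]
force: [-0.9, -0.2, 0.0]
width: 0.0767
```

```bash
python3 set.py .5835 .192 .15 -.13;python3 q.py
```

```text
t 25.83 pos [0.5838 0.1856 0.1989] toolx yaw -0.136 F [-0.6  0.7  0.6] w 0.0769 q [ 0.19  0.25  1.58 -0.02  1.35  0.33]
 mm [ 0.  -7.6 48.8] shares [ 0.    -0.051  0.325] rows@0.27: 1.1833303359765084
 toolz(world) [-0.028 -0.023 -0.999] tilt 0.037
 turn share -0.013
25.833 [ 0.1884  0.2515  1.5772 -0.0181  1.3452  0.3287] sum 3.174 [0.5838 0.1856 0.1989] vel [ 0.    -0.041 -0.064  0.002  0.053  0.004] eff [  0.4 -51.6 -39.9   0.   -0.6   0. ]
```

Call:
apply_moves(commands="30 0 -0.05 0.25 0; 30 0 0 0.1 0")

```text
t: 26.0
position: [0.5861, 0.1888, 0.1527]
orientation: [3.11, -0.218, -0.03]
force: [-2.5, -0.2, -1.4]
width: 0.0767
```

```bash
python3 set.py .5832 .1925 .101 -.13;python3 q.py
```

```text
t 26.1 pos [0.5874 0.1884 0.155 ] toolx yaw -0.14 F [ 0.8 -0.3  0.5] w 0.0767 q [ 0.19  0.3   1.61 -0.02  1.26  0.34]
 mm [-4.  -4.8 53.9] shares [-0.026 -0.032  0.36 ] rows@0.27: 1.3018404283224776
 toolz(world) [-0.018 -0.023 -1.   ] tilt 0.029
 turn share -0.02
26.1 [ 0.1924  0.2951  1.6104 -0.0197  1.2585  0.3386] sum 3.164 [0.5874 0.1884 0.155 ] vel [ 0.006 -0.031 -0.053  0.006  0.029  0.003] eff [  0.2 -49.7 -35.7  -0.   -0.3   0. ]
```

Call:
apply_moves(commands="30 -0.02 -0.03 0.19 0")

```text
t: 26.18
position: [0.5901, 0.192, 0.1347]
orientation: [3.113, -0.221, -0.006]
force: [2.6, 0.4, 1.1]
width: 0.077
```

```bash
python3 set.py .5832 .1925 .101 -.13;python3 -c "
from h import *
a=vision.read_camera('scene')
crop(a,'s16.png',280,200,110,130,6)"
```

```text
t 26.28 pos [0.5829 0.1914 0.1253] toolx yaw -0.141 F [-0.5 -0.8 -0.5] w 0.0764 q [ 0.2   0.32  1.64 -0.02  1.21  0.35]
 mm [ 0.6 -1.7 24.3] shares [ 0.004 -0.012  0.162] rows@0.27: 0.5836356555547414
 toolz(world) [-0.022 -0.024 -0.999] tilt 0.032
 turn share -0.022
```

View pics/s16.png

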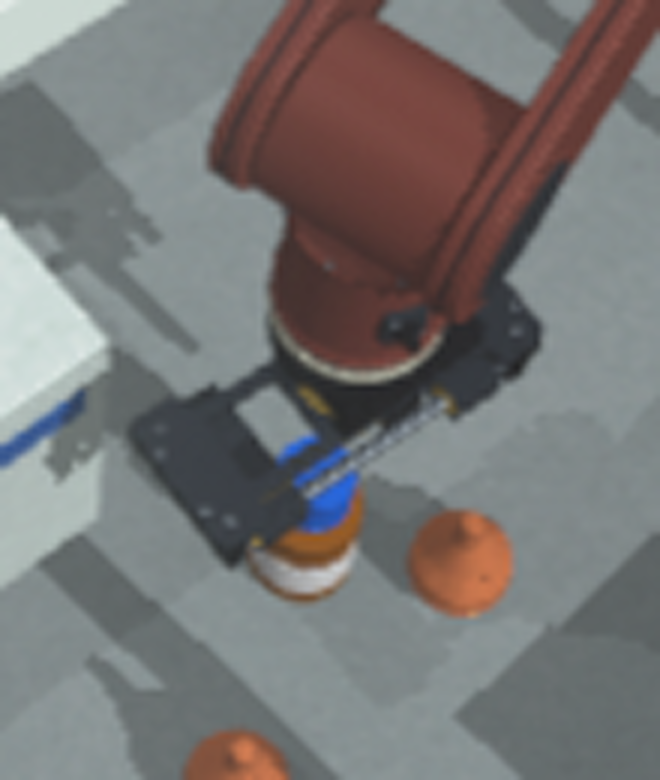

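Call:
apply_moves(commands="30 0.006 -0.01 0.155 0")

```text
t: 26.42
position: [0.5888, 0.1928, 0.1106]
orientation: [3.112, -0.22, -0.014]
force: [1.1, 0.7, 1.5]
width: 0.0766
```

```bash
python3 set.py .5832 .1925 .101 -.13
```

```text
t 26.52 pos [0.5837 0.1918 0.1034] toolx yaw -0.141 F [ 0.1  0.4 -0.7] w 0.0767 q [ 0.2   0.35  1.65 -0.02  1.17  0.35]
 mm [-0.6 -0.7  2.4] shares [-0.004 -0.005  0.016] rows@0.27: 0.06060201881655905
 toolz(world) [-0.023 -0.024 -0.999] tilt 0.033
 turn share -0.022
```

Call:
apply_moves(commands="255 0 0 0.01 0")

```text
t: 26.6
position: [0.5842, 0.1916, 0.1036]
orientation: [3.108, -0.22, -0.031]
force: [-0.1, 0.7, 0.5]
width: 0.0747
```

```bash
for i in 1 2 3 4 5 6; do python3 set.py .5832 .1925 .101 -.13 | head -1; done
```

```text
t 26.7 pos [0.5845 0.1917 0.1037] toolx yaw -0.141 F [-0.4  0.1 -0.4] w 0.0686 q [ 0.2   0.35  1.64 -0.02  1.17  0.35]
t 26.8 pos [0.5845 0.1918 0.1035] toolx yaw -0.141 F [-0.6  0.3 -0.5] w 0.0617 q [ 0.2   0.35  1.64 -0.02  1.17  0.35]
t 26.9 pos [0.5843 0.1919 0.103 ] toolx yaw -0.141 F [ 0.7 -0.4  0.4] w 0.0536 q [ 0.2   0.35  1.65 -0.02  1.17  0.35]
t 27.0 pos [0.584  0.1918 0.1025] toolx yaw -0.141 F [ 0.4 -0.2  0. ] w 0.046 q [ 0.2   0.35  1.65 -0.02  1.17  0.35]
t 27.1 pos [0.584  0.1918 0.1023] toolx yaw -0.141 F [-0.7 -1.   1.1] w 0.04 q [ 0.2   0.35  1.65 -0.02  1.17  0.35]
t 27.2 pos [0.584  0.1918 0.1022] toolx yaw -0.141 F [1.3 0.4 1.5] w 0.0393 q [ 0.2   0.35  1.65 -0.02  1.17  0.35]
```

Call:
apply_moves(commands="255 0 0 -0.15 0; 255 0 0 -0.25 0; 255 0 0 -0.25 0; 255 0 0 -0.25 0; 255 0 0 -0.25 0")

```text
t: 27.62
position: [0.5796, 0.1943, 0.2645]
orientation: [3.1, -0.219, -0.078]
force: [1.2, 0.2, -2.0]
width: 0.0396
```

```bash
python3 set.py .4715 -.12 .29 -.13; python3 q.py
```

```text
t 27.72 pos [0.584  0.1953 0.2721] toolx yaw -0.141 F [ 0.8  0.6 -1. ] w 0.0393 q [ 0.2   0.22  1.48 -0.02  1.49  0.35]
 mm [-67.5 328.4  -5.2] shares [-0.45   2.189 -0.035] rows@0.27: 8.040061649892223
 toolz(world) [-0.037 -0.027 -0.999] tilt 0.046
 turn share -0.023
27.717 [ 0.2045  0.2158  1.4808 -0.0185  1.4871  0.3472] sum 3.1837 [0.584  0.1953 0.2721] vel [-0.002  0.044  0.088 -0.002 -0.071 -0.001] eff [  0.  -47.1 -36.7  -0.    1.4  -0. ]
```

Call:
apply_moves(commands="255 -0.03 0.15 -0.1 0; 255 -0.055 0.25 -0.03 0; 255 -0.055 0.25 0 0; 255 -0.055 0.25 0.01 0; 255 -0.055 0.25 0.01 0")

```text
t: 28.13
position: [0.5224, 0.0323, 0.2935]
orientation: [3.108, -0.201, -0.056]
force: [1.1, 0.5, -1.8]
width: 0.0394
```

```bash
python3 set.py .4715 -.12 .29 -.13; python3 q.py
```

```text
t 28.23 pos [0.5216 0.0288 0.2932] toolx yaw -0.136 F [ 0.1  0.6 -2.4] w 0.0395 q [-0.08 -0.02  1.7  -0.03  1.5   0.06]
 mm [-29.4 154.    9. ] shares [-0.196  1.027  0.06 ] rows@0.27: 3.7666655491407615
 toolz(world) [-0.039 -0.026 -0.999] tilt 0.047
 turn share -0.011
28.233 [-0.0778 -0.0235  1.6985 -0.0291  1.5035  0.0597] sum 3.1785 [0.5216 0.0288 0.2932] vel [ 0.065  0.037 -0.039  0.064 -0.015  0.067] eff [ -1.6 -39.5 -39.8  -0.7   0.4  -0.7]
```

Call:
apply_moves(commands="255 -0.05 0.25 0.01 0; 255 -0.05 0.25 0.01 0; 255 -0.05 0.25 0.01 0; 255 -0.03 0.18 0.01 0")

```text
t: 28.57
position: [0.4742, -0.1038, 0.2885]
orientation: [3.11, -0.2, -0.063]
force: [1.3, -0.7, -1.5]
width: 0.0396
```

```bash
python3 set.py .475 -.1175 .29 -.13; python3 q.py;  python3 -c "
from h import *
a=vision.read_camera('scene')
crop(a,'s17.png',220,110,130,110,6)"
```

```text
t 28.67 pos [ 0.4741 -0.105   0.2882] toolx yaw -0.133 F [-0.3 -0.5 -1.2] w 0.0393 q [-0.36 -0.12  1.8  -0.04  1.49 -0.22]
 mm [ 2.5 12.3 -1.6] shares [ 0.016  0.082 -0.01 ] rows@0.27: 0.30256686264603794
 toolz(world) [-0.042 -0.022 -0.999] tilt 0.048
 turn share -0.006
28.667 [-0.357  -0.1158  1.7952 -0.0354  1.4944 -0.2213] sum 3.1738 [ 0.4741 -0.105   0.2882] vel [ 0.065  0.01  -0.017  0.05   0.005  0.065] eff [ -1.5 -34.6 -40.1  -0.6   0.2  -0.6]
```

View pics/s17.png

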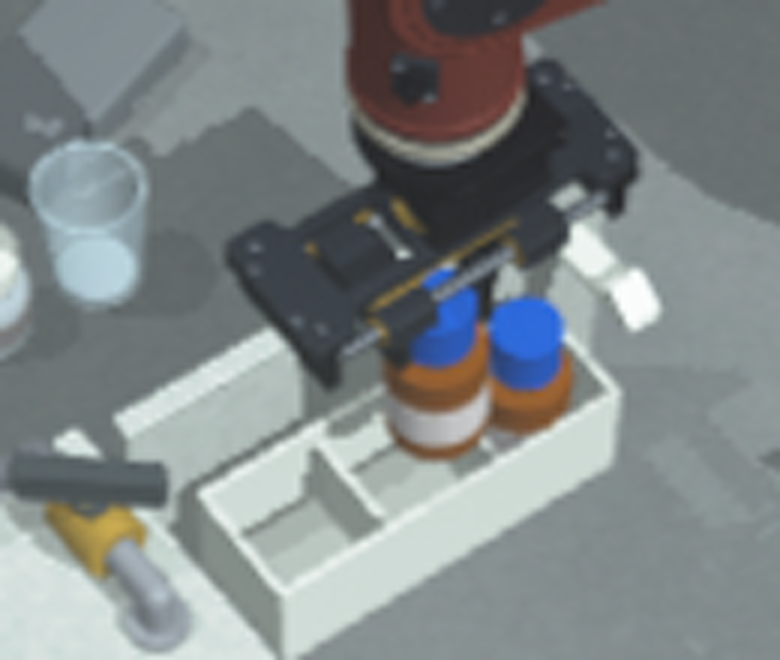

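Call:
apply_moves(commands="255 0 0.06 0.12 0; 255 0 0.03 0.12 0; 255 0 0 0.06 0")

```text
t: 28.97
position: [0.4736, -0.1158, 0.2442]
orientation: [3.112, -0.204, -0.055]
force: [0.6, -0.7, -1.5]
width: 0.0392
```

```bash
python3 set.py .473 -.12 .22 -.13
```

```text
t 29.07 pos [ 0.473  -0.115   0.2439] toolx yaw -0.131 F [ 0.1 -0.8 -1.8] w 0.0393 q [-0.38 -0.09  1.85 -0.03  1.41 -0.24]
 mm [ 1.5  4.4 23.9] shares [0.01  0.029 0.16 ] rows@0.27: 0.5850022359522545
 toolz(world) [-0.039 -0.019 -0.999] tilt 0.043
 turn share -0.001
```

Call:
apply_moves(commands="255 0.01 0.035 0.09 0; 255 0 0.01 0.06 0")

```text
t: 29.23
position: [0.4749, -0.1206, 0.2236]
orientation: [3.113, -0.199, -0.052]
force: [0.1, 0.2, -3.0]
width: 0.0394
```

```bash
python3 set.py .473 -.12 .2 -.13
```

```text
t 29.33 pos [ 0.4744 -0.1204  0.2232] toolx yaw -0.128 F [-0.3  1.1 -0.6] w 0.0394 q [-0.39 -0.07  1.87 -0.03  1.36 -0.25]
 mm [-0.6 -0.8 23.3] shares [-0.004 -0.005  0.155] rows@0.27: 0.558351636991011
 toolz(world) [-0.036 -0.018 -0.999] tilt 0.041
 turn share 0.004
```

Call:
apply_moves(commands="255 -0.01 -0.005 0.08 0; 255 -0.005 0 0.08 0; 255 0 0 0.06 0")

```text
t: 29.58
position: [0.4735, -0.1195, 0.1921]
orientation: [3.113, -0.197, -0.044]
force: [-0.8, 0.2, -1.7]
width: 0.0394
```

```bash
python3 set.py .4725 -.12 .187 -.13
```

```text
t 29.68 pos [ 0.4723 -0.1191  0.1907] toolx yaw -0.127 F [ 0.3  0.3 -0.8] w 0.0399 q [-0.39 -0.04  1.91 -0.03  1.3  -0.25]
 mm [0.5 0.8 3.7] shares [0.003 0.005 0.025] rows@0.27: 0.09213395984763406
 toolz(world) [-0.033 -0.019 -0.999] tilt 0.038
 turn share 0.006
```

Call:
apply_moves(commands="255 0 0 0.035 0")

```text
t: 29.77
position: [0.4727, -0.1194, 0.1865]
orientation: [3.113, -0.197, -0.048]
force: [-9.7, 2.5, 32.5]
width: 0.0397
```

```bash
python3 set.py .4725 -.12 .187 -.13
```

```text
t 29.87 pos [ 0.4727 -0.1193  0.1862] toolx yaw -0.127 F [ 0.2  0.2 -0.4] w 0.0397 q [-0.39 -0.04  1.92 -0.03  1.29 -0.25]
 mm [-0.1  0.7 -0.8] shares [-0.001  0.005 -0.005] rows@0.27: 0.025637458169877447
 toolz(world) [-0.032 -0.019 -0.999] tilt 0.037
 turn share 0.006
```

Call:
apply_moves(commands="103 0 0 0 0")

```text
t: 29.95
position: [0.4729, -0.1195, 0.1865]
orientation: [3.113, -0.198, -0.047]
force: [-0.5, -0.3, -0.7]
width: 0.0419
```

```bash
python3 set.py .4725 -.12 .187 -.13; python3 set.py .4725 -.12 .187 -.13
```

```text
t 30.05 pos [ 0.473  -0.1196  0.1865] toolx yaw -0.127 F [ 0.1  0.1 -0.1] w 0.0474 q [-0.39 -0.04  1.92 -0.03  1.29 -0.25]
 mm [-0.5  0.5 -0.4] shares [-0.003  0.003 -0.003] rows@0.27: 0.019269771500950494
 toolz(world) [-0.031 -0.02  -0.999] tilt 0.037
 turn share 0.006
t 30.15 pos [ 0.4728 -0.1195  0.1864] toolx yaw -0.127 F [-0.2 -0.   0.1] w 0.0502 q [-0.39 -0.04  1.92 -0.03  1.29 -0.25]
 mm [-0.3  0.5 -0.6] shares [-0.002  0.004 -0.004] rows@0.27: 0.02094461403509381
 toolz(world) [-0.031 -0.02  -0.999] tilt 0.037
 turn share 0.006
```

Call:
apply_moves(commands="103 0 0 -0.1 0; 103 0 0 -0.25 0;  103 0 0 -0.25 0; 103 0 0 -0.25 0;103 0 0 -0.25 0")

```text
t: 30.57
position: [0.473, -0.1145, 0.3456]
orientation: [3.119, -0.199, -0.08]
force: [0.2, 0.2, -0.4]
width: 0.0524
```

```bash
python3 set.py .45 0.05 .3 -.13; python3 -c "
from h import *
a=vision.read_camera('scene');b=vision.read_camera('top')
crop(a,'s18.png',220,110,130,110,6);cv2.imwrite('pics/t18.png',b['pixels'][:,:,::-1])
for p in (a,b): print([(round(r['confidence'],2),[round(float(x),3) for x in r['at']]) for r in vision.recognise(p,'b1_mid')])
"
```

```text
t 30.67 pos [ 0.4762 -0.1156  0.352 ] toolx yaw -0.128 F [ 1.9 -0.1 -0.6] w 0.0514 q [-0.38 -0.13  1.69 -0.03  1.61 -0.25]
 mm [ -45.1 -162.1   50.3] shares [-0.301 -1.08   0.335] rows@0.27: 4.210458878415309
 toolz(world) [-0.039 -0.017 -0.999] tilt 0.043
 turn share 0.005
[]
[(0.29, [0.383, -0.163, 0.204]), (0.27, [0.338, -0.141, 0.182])]
```

View pics/s18.png

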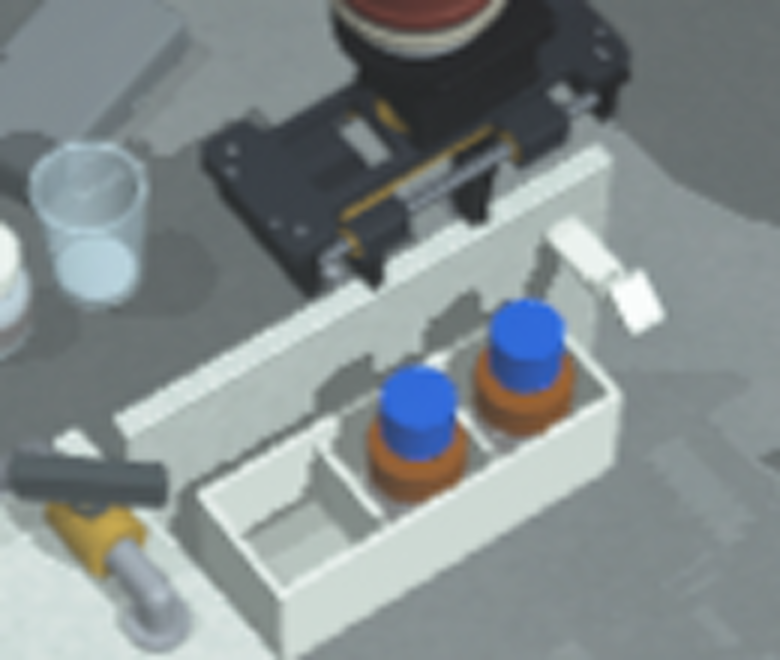

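View pics/t18.png

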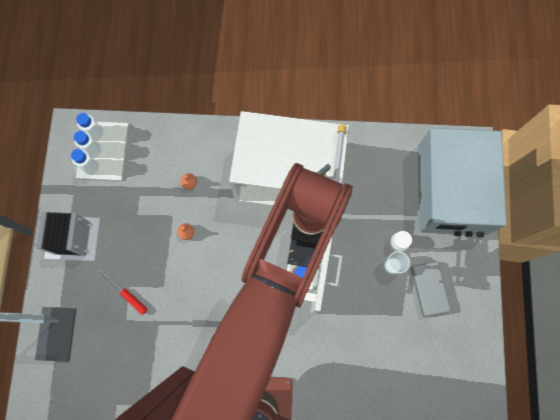

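```bash
python3 -c "
from h import *
for th in (1.53,1.3,1.1,.9,.7,.5,.3,.15,0):
  p=Dw((-.011,.268,.2),th); print(th,p.round(3),'r',round(np.hypot(p[0],p[1]),3),'yaw',round(-1.658+th,3))
print(Dw((-.045,.268,.2),1.53))
a,b=__import__('pickle').load(open('p0.pkl','rb'))
crop(b,'dec.png',60,100,90,90,6)
"; python3 set.py .325 -.232 .34 -.128
```

```text
1.53 [ 0.335 -0.183  0.2  ] r 0.382 yaw -0.128
1.3 [ 0.347 -0.123  0.2  ] r 0.368 yaw -0.358
1.1 [ 0.369 -0.074  0.2  ] r 0.376 yaw -0.558
0.9 [ 0.4  -0.03  0.2 ] r 0.401 yaw -0.758
0.7 [0.439 0.006 0.2  ] r 0.439 yaw -0.958
0.5 [0.485 0.035 0.2  ] r 0.486 yaw -1.158
0.3 [0.535 0.053 0.2  ] r 0.537 yaw -1.358
0.15 [0.574 0.06  0.2  ] r 0.578 yaw -1.508
0 [0.615 0.061 0.2  ] r 0.618 yaw -1.658
[ 0.33052605 -0.21689201  0.2       ]
t 30.97 pos [ 0.4727 -0.1144  0.3425] toolx yaw -0.128 F [ 0.4  0.2 -0.5] w 0.0517 q [-0.38 -0.12  1.7  -0.03  1.61 -0.25]
 mm [-131.2  135.3   11.7] shares [-0.875  0.902  0.078] rows@0.27: 4.527983851225638
 toolz(world) [-0.054 -0.011 -0.998] tilt 0.055
 turn share 0.0
```

View pics/dec.png

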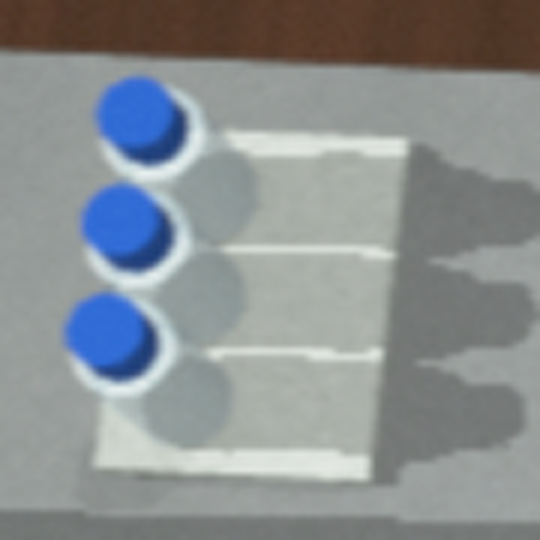

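Call:
apply_moves(commands="255 -0.09 0.09 0 0; 255 -0.18 0.18 0.01 0; 255 -0.18 0.19 0.02 0; 255 -0.18 0.19 0.02 0; 255 -0.18 0.19 0.02 0")

```text
t: 31.38
position: [0.3335, -0.222, 0.3324]
orientation: [3.129, -0.18, -0.099]
force: [1.2, -0.6, 0.4]
width: 0.0262
```

```bash
python3 set.py .331 -.225 .205 -.128; python3 q.py
```

```text
t 31.48 pos [ 0.3311 -0.2245  0.3323] toolx yaw -0.124 F [-0.3 -0.2 -0.1] w 0.0185 q [-0.76 -0.34  1.9  -0.05  1.63 -0.63]
 mm [  8.1  -0.9 127. ] shares [ 0.054 -0.006  0.847] rows@0.27: 3.05254876180564
 toolz(world) [-0.065 -0.003 -0.998] tilt 0.065
 turn share 0.009
31.483 [-0.7553 -0.3438  1.9035 -0.0471  1.6272 -0.6337] sum 3.1869 [ 0.3311 -0.2245  0.3323] vel [ 0.09   0.028 -0.038  0.061 -0.01   0.097] eff [ -1.8 -23.9 -39.7  -0.8   0.4  -1. ]
```

Call:
apply_moves(commands="255 0.03 0 0.25 0; 255 0.02 0 0.25 0; 255 0 0 0.2 0")

```text
t: 31.73
position: [0.3334, -0.2302, 0.2296]
orientation: [3.119, -0.205, -0.084]
force: [0.6, -0.3, -0.3]
width: 0.0027
```

```bash
python3 set.py .333 -.225 .205 -.128; python3 q.py;python3 -c "
from h import *
a=vision.read_camera('scene')
crop(a,'s19.png',220,90,170,140,4.5)"
```

```text
t 31.83 pos [ 0.3307 -0.2274  0.2258] toolx yaw -0.131 F [-0.6  0.2  0.4] w 0.0012 q [-0.76 -0.29  2.06 -0.05  1.41 -0.62]
 mm [ 3.2 -2.9 20.6] shares [ 0.022 -0.019  0.137] rows@0.27: 0.5047596548900505
 toolz(world) [-0.063 -0.003 -0.998] tilt 0.063
 turn share -0.005
31.833 [-0.762  -0.2864  2.0571 -0.0467  1.4144 -0.6235] sum 3.1851 [ 0.3307 -0.2274  0.2258] vel [ 0.01  -0.036 -0.11   0.001  0.078 -0.003] eff [ -0.4 -25.2 -39.3  -0.3  -0.8   0. ]
```

View pics/s19.png

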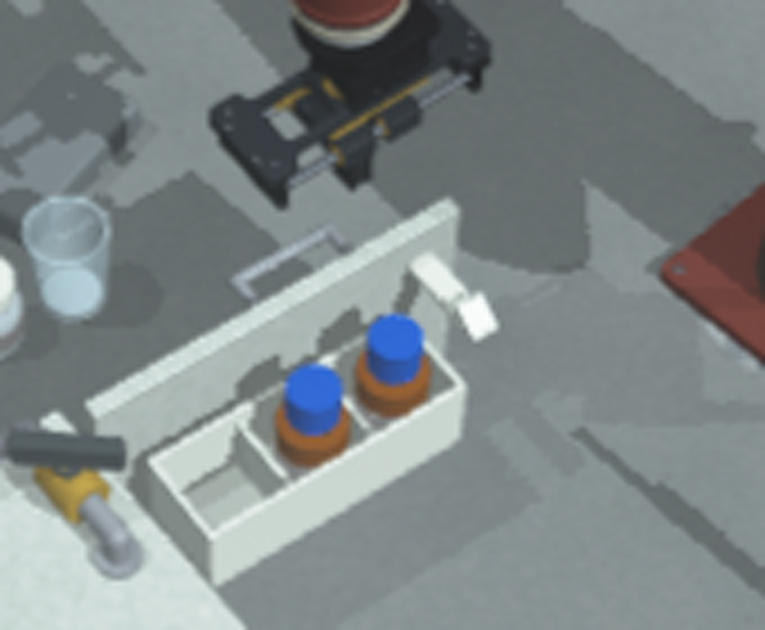

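```bash
python3 -c "
from h import *
a=vision.read_camera('scene');b=vision.read_camera('top')
import pickle;pickle.dump((a,b),open('p20.pkl','wb'))
crop(b,'t20.png',270,200,80,110,6);crop(a,'s20.png',270,145,70,60,8)"
```

```text
(no output)
```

View pics/t20.png

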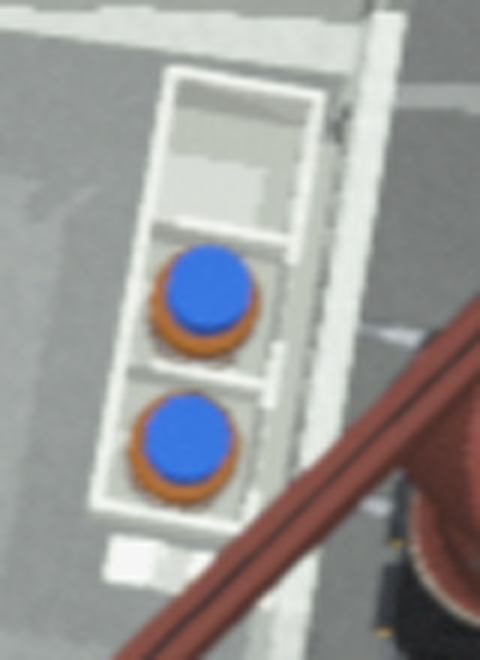

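View pics/s20.png

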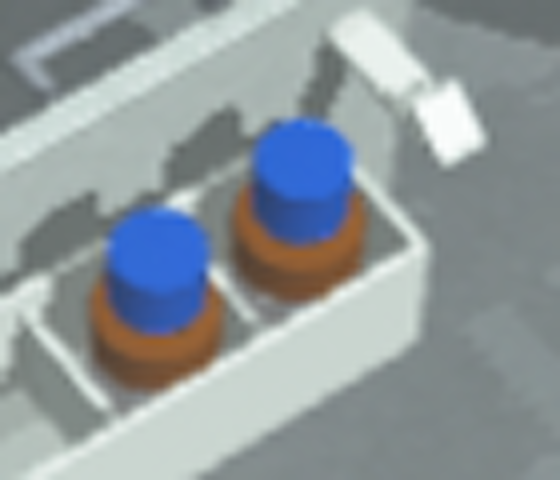

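```bash
python3 -c "
from h import *
import pickle
a,b=pickle.load(open('p20.pkl','rb'))
S=lambda x,y:(270+x/8-.5,145+y/8-.5); U=lambda x,y:(270+x/6-.5,200+y/6-.5)
print(tri([a,b],[S(158,247),U(208,289)]),tri([a,b],[S(303,158),U(189,438)]))"
```

```text
[ 0.46852542 -0.11656382  0.19484396] [ 0.39768066 -0.10961788  0.19394018]
```

Call:
apply_moves(commands="255 0.02 0 0.1 0; 255 0.01 -0.1 0.05 0")

```text
t: 32.15
position: [0.3429, -0.22, 0.2164]
orientation: [3.11, -0.203, -0.07]
force: [-0.7, 0.2, -0.2]
width: 0.0006
```

```bash
python3 set.py .336 -.183 .205 -.128
```

```text
t 32.25 pos [ 0.343  -0.2178  0.2163] toolx yaw -0.128 F [ 0.3 -0.2 -0.5] w 0.0005 q [-0.72 -0.28  2.07 -0.05  1.38 -0.59]
 mm [-10.9 -33.9  11. ] shares [-0.072 -0.226  0.073] rows@0.27: 0.8921521113585039
 toolz(world) [-0.047 -0.019 -0.999] tilt 0.05
 turn share -0.0
```

Call:
apply_moves(commands="255 -0.05 -0.1 0.05 0; 255 -0.03 -0.12 0.03 0")

```text
t: 32.42
position: [0.3375, -0.1869, 0.2091]
orientation: [3.107, -0.198, -0.06]
force: [0.1, 0.7, -0.3]
width: 0.0009
```

```bash
python3 set.py .347 -.123 .205 -.358
```

```text
t 32.52 pos [ 0.3376 -0.1855  0.209 ] toolx yaw -0.126 F [ 0.3 -0.   0. ] w 0.0003 q [-0.67 -0.34  2.13 -0.05  1.37 -0.54]
 mm [  1.7 -63.3   2.1] shares [ 0.011 -0.422  0.014] rows@0.27: 1.5195751048941215
 toolz(world) [-0.04  -0.025 -0.999] tilt 0.047
 turn share 0.464
```

Call:
apply_moves(commands="255 0 -0.12 0.02 0.1; 255 0 -0.12 0.02 0.1; 255 0 -0.12 0.02 0.1")

```text
t: 32.77
position: [0.35, -0.1377, 0.205]
orientation: [3.071, -0.434, -0.041]
force: [0.8, -0.3, 0.5]
width: 0.0006
```

```bash
python3 set.py .347 -.123 .205 -.358;python3 -c "
from h import *
a=vision.read_camera('scene')
crop(a,'s21.png',220,90,170,140,4.5)"
```

```text
t 32.87 pos [ 0.35   -0.1362  0.2044] toolx yaw -0.277 F [ 0.1 -0.3  0.4] w 0.0006 q [-0.54 -0.37  2.16 -0.05  1.36 -0.26]
 mm [ -6.5 -11.9  -1. ] shares [-0.043 -0.079 -0.006] rows@0.27: 0.3258042629825994
 toolz(world) [-0.032 -0.034 -0.999] tilt 0.047
 turn share 0.162
```

View pics/s21.png

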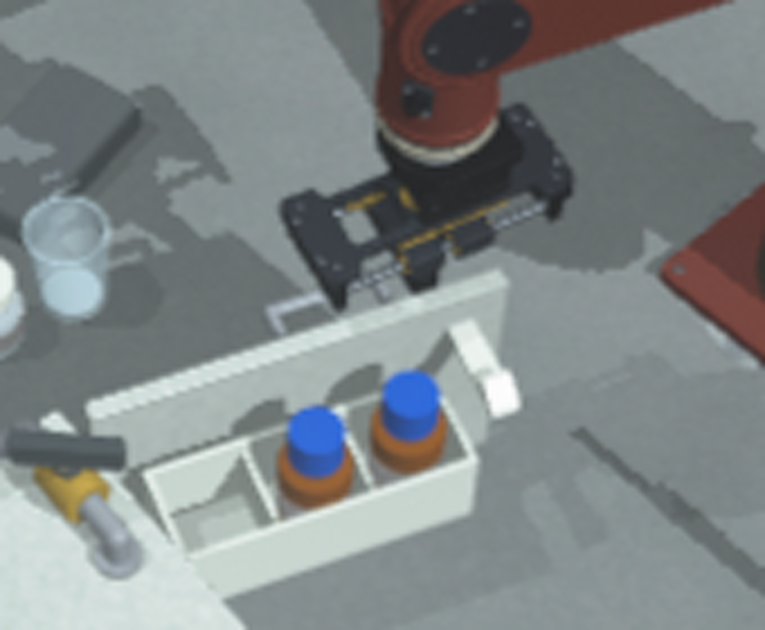

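Call:
apply_moves(commands="255 -0.03 -0.13 0.01 0.18; 255 -0.02 -0.13 0.02 0.18; 255 -0.01 -0.13 0.02 0.18; 255 -0.01 -0.13 0.02 0.18")

```text
t: 33.25
position: [0.3738, -0.0688, 0.196]
orientation: [2.932, -0.981, -0.016]
force: [-0.2, -1.0, 0.5]
width: 0.0006
```

```bash
python3 set.py .369 -.074 .205 -.558
```

```text
t 33.35 pos [ 0.3741 -0.0677  0.1955] toolx yaw -0.64 F [-0.3 -0.4  0.1] w 0.0004 q [-0.35 -0.35  2.16 -0.05  1.34  0.31]
 mm [-0.3  8.6 -9. ] shares [-0.002  0.057 -0.06 ] rows@0.27: 0.2987882032206178
 toolz(world) [-0.026 -0.042 -0.999] tilt 0.05
 turn share -0.165
```

Call:
apply_moves(commands="255 -0.01 -0.13 0.01 0.15; 255 -0.01 -0.13 0.02 0.15; 255 -0.01 -0.13 0.02 0.15; 255 -0.01 -0.13 0.02 0.15")

```text
t: 33.68
position: [0.4249, -0.0132, 0.1848]
orientation: [2.755, -1.395, 0.002]
force: [-0.9, -1.0, 0.9]
width: 0.0002
```

```bash
python3 set.py .4 -.03 .205 -.758;python3 -c "
from h import *
a=vision.read_camera('scene')
crop(a,'s22.png',220,90,170,140,4.5)"
```

```text
t 33.78 pos [ 0.4254 -0.0125  0.1844] toolx yaw -0.933 F [-0.  -0.4  0.6] w 0.0006 q [-0.18 -0.2   2.07 -0.05  1.29  0.77]
 mm [ -0.6  31.8 -19.2] shares [-0.004  0.212 -0.128] rows@0.27: 0.8904833410944005
 toolz(world) [-0.023 -0.048 -0.999] tilt 0.053
 turn share -0.351
```

View pics/s22.png

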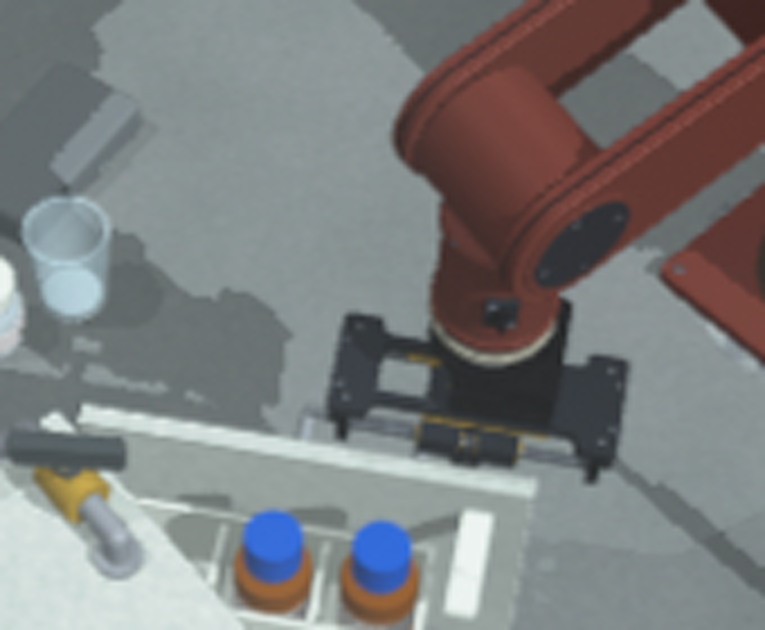

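Call:
apply_moves(commands="255 -0.01 -0.13 -0.04 0.12; 255 -0.01 -0.13 -0.03 0.12; 255 -0.01 -0.13 -0.02 0.12; 255 -0.01 -0.13 0 0.12")

```text
t: 34.17
position: [0.4862, 0.0269, 0.1952]
orientation: [2.571, -1.699, 0.007]
force: [0.3, 0.4, 0.5]
width: 0.0006
```

```bash
python3 set.py .485 .035 .205 -1.158
```

```text
t 34.27 pos [0.4871 0.0273 0.1948] toolx yaw -1.165 F [ 0.2 -0.7 -0.9] w 0.0005 q [-0.07 -0.04  1.9  -0.06  1.31  1.11]
 mm [ -7.5  -0.6 -10.5] shares [-0.05  -0.004 -0.07 ] rows@0.27: 0.3098211783870792
 toolz(world) [-0.029 -0.052 -0.998] tilt 0.059
 turn share -0.014
```

Call:
apply_moves(commands="255 -0.01 -0.12 0 0.12; 255 -0.01 -0.12 0 0.12; 255 -0.01 -0.12 0 0.12")

```text
t: 34.52
position: [0.5335, 0.0448, 0.1927]
orientation: [2.412, -1.912, 0.012]
force: [0.6, -0.2, -0.3]
width: 0.0002
```

```bash
python3 set.py .535 .053 .205 -1.358;python3 -c "
from h import *
a=vision.read_camera('scene')
crop(a,'s23.png',220,120,170,140,4.5)"
```

```text
t 34.62 pos [0.535  0.045  0.1928] toolx yaw -1.338 F [-0.3 -0.1  0.1] w 0.0005 q [-0.03  0.08  1.78 -0.06  1.31  1.32]
 mm [ -7.2  -1.3 -12.6] shares [-0.048 -0.009 -0.084] rows@0.27: 0.3495969259053987
 toolz(world) [-0.032 -0.054 -0.998] tilt 0.063
 turn share 0.04
```

View pics/s23.png

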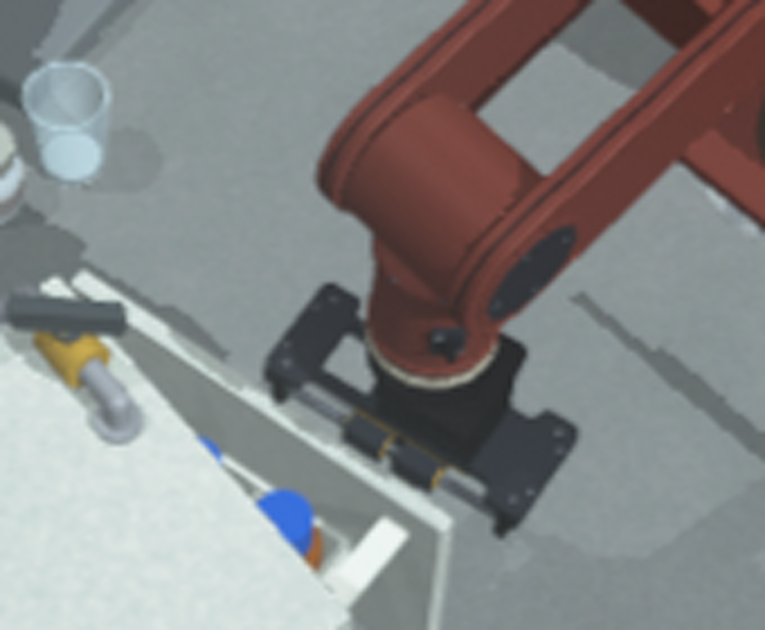

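Call:
apply_moves(commands="255 -0.02 -0.12 -0.02 0.12; 255 -0.02 -0.12 -0.01 0.12; 255 -0.01 -0.1 0 0.1")

```text
t: 34.92
position: [0.5753, 0.0563, 0.1936]
orientation: [2.242, -2.094, 0.01]
force: [-3.3, 0.3, 1.1]
width: 0.0006
```

```bash
python3 set.py .615 .061 .2 -1.658
```

```text
t 35.02 pos [0.5768 0.0565 0.1935] toolx yaw -1.5 F [-1.   0.3 -1.4] w -0.0001 q [-0.01  0.19  1.66 -0.06  1.33  1.51]
 mm [ -1.5 -38.1  -8.4] shares [-0.01  -0.254 -0.056] rows@0.27: 0.936649628984296
 toolz(world) [-0.043 -0.058 -0.997] tilt 0.072
 turn share 0.316
```

Call:
apply_moves(commands="255 -0.01 -0.1 0 0.08; 255 0 -0.1 0 0.08")

```text
t: 35.18
position: [0.6029, 0.0579, 0.1922]
orientation: [2.165, -2.172, 0.013]
force: [-1.6, -0.1, 0.6]
width: 0.0007
```

```bash
python3 set.py .615 .061 .2 -1.658
```

```text
t 35.28 pos [0.604  0.0575 0.1921] toolx yaw -1.573 F [-1.1 -0.4 -0.5] w 0.0006 q [-0.    0.26  1.58 -0.06  1.35  1.59]
 mm [ -3.  -10.6  -8.6] shares [-0.02  -0.071 -0.057] rows@0.27: 0.3347377378943621
 toolz(world) [-0.046 -0.059 -0.997] tilt 0.074
 turn share 0.17
```

Call:
apply_moves(commands="255 0 -0.06 0 0.08; 255 0 -0.05 0 0.05")

```text
t: 35.45
position: [0.6158, 0.0564, 0.1914]
orientation: [2.097, -2.233, 0.01]
force: [-29.4, 4.3, 20.0]
width: -0.0002
```

```bash
python3 set.py .615 .061 .2 -1.658
```

```text
t 35.55 pos [0.6154 0.0564 0.1914] toolx yaw -1.632 F [-10.9   1.1   5.5] w 0.0007 q [-0.01  0.29  1.55 -0.06  1.36  1.64]
 mm [-4.   1.2 -8.9] shares [-0.027  0.008 -0.059] rows@0.27: 0.2344738099170242
 toolz(world) [-0.054 -0.058 -0.997] tilt 0.08
 turn share 0.053
```

Door is against its stop. Back away and check.

Call:
apply_moves(commands="255 0 0.1 0 0; 255 0 0.25 0 0; 255 0 0.25 -0.1 0; 255 0 0.25 -0.25 0; 255 0 0.2 -0.25 0")

```text
t: 35.97
position: [0.4643, 0.0668, 0.2685]
orientation: [2.101, -2.206, -0.013]
force: [-0.6, -0.0, 1.1]
width: 0.0007
```

Call:
apply_moves(commands="255 0.25 0 -0.1 0; 255 0.25 0 0 0; 255 0.25 0 0 0; 255 0.25 0 0 0; 255 0.25 0 0 0")

```text
t: 36.38
position: [0.4516, -0.1171, 0.3056]
orientation: [2.145, -2.179, 0.002]
force: [0.4, -0.9, -0.3]
width: 0.0003
```

```bash
python3 set.py .6 .061 .2 -1.658;python3 -c "
from h import *
import pickle
a=vision.read_camera('scene');b=vision.read_camera('top');pickle.dump((a,b),open('p30.pkl','wb'))
crop(a,'s30.png',160,170,150,160,5);crop(b,'t30.png',225,105,135,120,6)"
```

```text
t 36.48 pos [ 0.4516 -0.1205  0.3056] toolx yaw -1.592 F [-0.7  1.9 -0. ] w 0.0006 q [-0.37 -0.16  1.81 -0.08  1.53  1.22]
 mm [-191.  -149.7   85.1] shares [-1.273 -0.998  0.567] rows@0.27: 6.166981988961991
 toolz(world) [-0.06  -0.062 -0.996] tilt 0.086
 turn share 0.132
```

View pics/s30.png

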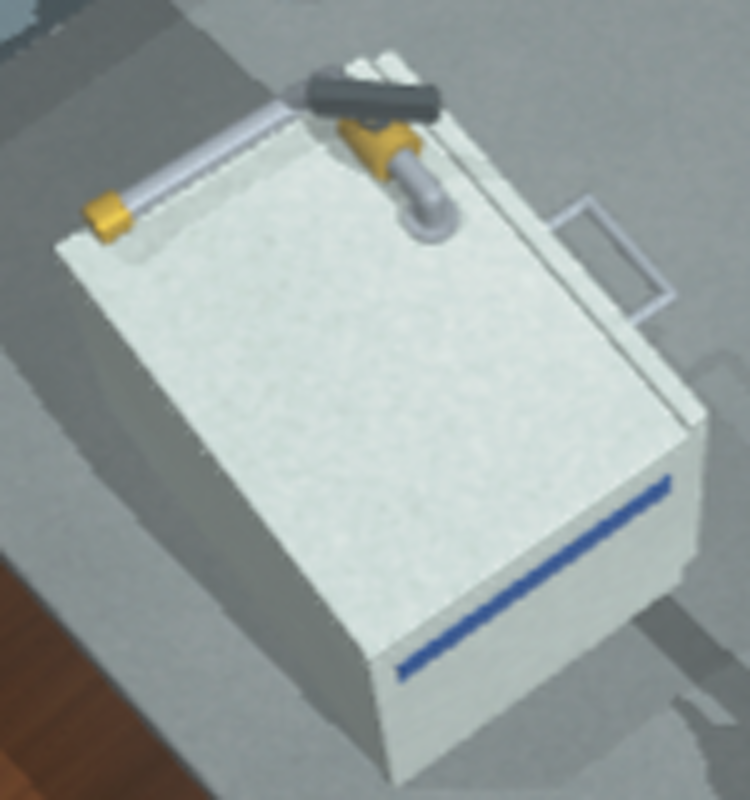

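View pics/t30.png

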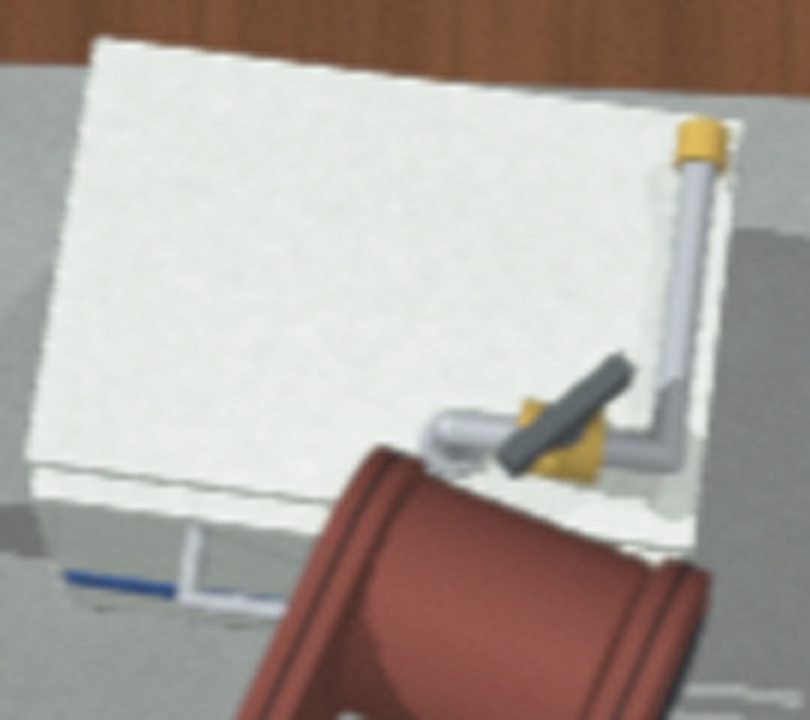

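```bash
python3 -c "
from h import *
import pickle
a,b=pickle.load(open('p30.pkl','rb'))
S=lambda x,y:(160+x/5-.5,170+y/5-.5); U=lambda x,y:(225+x/6-.5,105+y/6-.5)
for p,F,e in((a,S,((438,92),(312,84))),(b,U,((513,458),(622,368)))):
  P=[onz(p,F(*x),.294) for x in e]; d=P[1]-P[0]; print('valve',-.0875-np.arctan2(d[1],d[0]),np.linalg.norm(d))
s,_=st();print(s['force'],s['t'])
for p in (a,b):
  for t in ('bulb1','beaker','jar','meter','driver','b1_mid'): print(t,[(round(r['confidence'],2),[round(float(x),3) for x in r['at']]) for r in vision.recognise(p,t)] if 0 else '',end=' ')
from bench import vision
a=vision.read_camera('scene');b=vision.read_camera('top')
for p in (a,b):
  for t in ('bulb1','beaker','jar','meter','driver'): print(t,[(round(r['confidence'],2),[round(float(x),3) for x in r['at']]) for r in vision.recognise(p,t)])
"
```

```text
valve 0.7325181138635063 0.07178772773723398
valve 0.7322922212214654 0.06578222121159648
[0.08973258 1.15281794 1.00872111] 36.5833
bulb1  beaker  jar  meter  driver  b1_mid  bulb1  beaker  jar  meter  driver  b1_mid  bulb1 [(0.81, [0.706, 0.27, 0.037]), (0.77, [0.546, 0.261, 0.044])]
beaker [(0.59, [0.462, -0.407, 0.055]), (0.21, [0.54, -0.412, 0.059])]
jar [(0.77, [0.538, -0.41, 0.058])]
meter [(0.81, [0.39, -0.513, 0.034])]
driver [(0.54, [0.326, 0.409, 0.023])]
bulb1 [(0.74, [0.7, 0.251, 0.036]), (0.65, [0.533, 0.251, 0.037])]
beaker [(0.79, [0.462, -0.413, 0.042]), (0.66, [0.726, -0.044, 0.213]), (0.18, [0.625, 0.043, 0.186])]
jar [(0.84, [0.527, -0.42, 0.075]), (0.31, [0.699, 0.255, 0.04])]
meter []
driver [(0.55, [0.315, 0.408, 0.024])]
```

```bash
python3 -c "
from bench import finish_job; print(finish_job())"
```

```text
the job is handed in; nothing more can be done
None
```

The job is handed in. Both amber bottles are in the door rack, the door is shut and the vent valve stands close to 45 degrees. `finish_job` reports no verdict, so this rests on my own checks.

- **Door and catch:** I hooked the door open to the catch, pressed the arm down through the gap while pulling from inside, and opened the door to about 1.53 rad. I could not read the catch joint directly. The arm passed, with about 5 to 6 N on the fingertips while pressing, which fits a press past 9 mm.
- **Bottles:** only two were on the bench. They stand in the middle and free-edge compartments. With the door still open, their cap tops measured 194 and 195 mm, which matches standing on the rack floor. I have no view of them since the door closed.
- **Shutting:** I pushed the door until it met its stop at about 29 N on the fingers. In the last scene picture its corner lies exactly where it was before opening.
- **Valve:** the readings disagree a little. The last pictures give 0.73 rad, an earlier one 0.76 and the gripper angle 0.79. All are inside the 0.645 to 0.925 band.
- **Bystanders:** the bulbs, beaker, jar and screwdriver are within about 1 cm of where they started. The meter was found only in the scene view, unmoved, and missed in the top view.
- **At the end:** the gripper was clear of everything.

The tool tilted by up to 0.1 rad during the run, because rows that command no movement drift. I countered it by letting the arm settle during camera calls.

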